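# Tilt a digital level out of its foam tray and lay it display up on the surface plate

### The job

The aluminium digital level lies display down in its tight foam pocket, one end held under the orange keeper bar. Lift its free, red-banded end first to bring it out from under the bar, turn it over, and lay it flat with the display up on the granite surface plate, wholly on the plate and lengthwise along it (either way round), ready for zeroing. Handle it gently - set it down, do not drop it or let it fall over hard - and leave the other things where they are.

Things in the scene. Friction and masses are not known exactly. Their poses are not given: they have to be found in the camera images.
- level_center (a point): Centre (and mass centre) of the digital level, a loose aluminium block 80 (x) x 50 (y) x 36 (z) mm, 0.2 to 0.45 kg. Display (black panel, pale screen) on its -z face, which starts underneath; plain back with four screws on +z. Red band round its -x end, the free end; its +x end starts under the keeper bar. Grip it by its two 80 x 36 mm side faces, 50 mm apart.
- level: The same digital level; origin at the middle of the display face, 18 mm along -z from level_center, same axes. It stands steadily on its +x end (50 x 36 mm), and when let go up to 20 degrees off upright on an edge of that end it rocks upright by itself.
- level_tail (a point): Middle of the level's lower edge, as stored, at its +x end: 40 mm along +x and 18 mm along -z from level_center. It is the edge about which it tilts out: raise the free end by 10 degrees or more about it, draw the level back towards the pocket's -x by 15 mm or more while tilting further, then lift.
- pocket (a point): Middle of the pocket floor in the fixed tray of firm black foam, 14 mm above the table; z up, +x towards the keeper bar. The level is stored centred here, axes parallel, its top 50 mm above the table. Foam walls (1.5 mm clearance each side, top 52 mm above the table) hug it only from x = +5 to +40 mm and go out to 68 mm each side.
- well (a point): Middle of the bottom of the blue finger well, 4 mm above the table, 38 mm along -x from pocket. The well is open on both sides of the level, from pocket x = +5 to -81 mm and out to 68 mm each side, with no wall at the -x end. A low blue sill, 46 mm wide, at pocket x = -41.5 to -51.5 mm, top 10 mm above the pocket floor, stops the level sliding straight back.
- keeper (a point): Middle of the underside of the fixed orange keeper bar over the level's +x end, 38 mm above the pocket floor (2 mm over the level). The bar spans pocket x = +34 to +60 mm and is 6 mm thick, so this end cannot rise straight; the end wall below slopes back to let the level tilt. Beyond it the foam goes on (52 mm high to x = +80, then low to +125 mm).
- plate_top (a point): Centre of the top face of the fixed grey granite surface plate, 40 mm above the table; the face is 220 (x) x 160 (y) mm, z up; the level's long (x) axis must lie along this x axis, either way round.
- plate: The same granite plate; origin at the middle of its underside, on the table.
- edge_finder: brass cylinder 14 mm thick, 36 mm long, lying in the tray's far slot: leave alone; origin at its underside
- setting_ring: steel ring 34 mm across, 14 mm high, in the tray's far slot: leave alone; origin at its underside
- driver: screwdriver on the table, at the left side: leave alone
- spanner: wrench on the table, at the right side: leave alone
- gauge_block: steel block 50 x 76 x 25 mm on the table, left: leave alone; origin at its underside
- collet: dark steel collet, 68 mm high, 32 mm across, standing in the middle at the back: leave alone; origin at its underside
- oil_can: green can, 120 mm high, 56 mm across, right back: leave alone; origin at its underside
Things that resemble listed ones, but are neither listed nor needed, are in the scene too. What is shaped like the level but purple is not meant.

How it is judged:
On the way:
1. the red-banded end is raised (6 degrees or more) while the other end is still under the keeper bar (angle between level's own x axis and vertical above 1.675 rad and distance of level_tail from where it was at the start of the episode below 0.02 m), for 0.1 s.
At the end, for the whole second after the job is handed in: The level lies flat (within 5 degrees), display up, on the granite plate's top face, its centre within 70 mm (lengthwise) and 55 mm (across) of the plate's centre so that it is wholly on, its long axis within 15 degrees of the plate's long axis, at rest and released (angle between level's own z axis and vertical above 3.05 rad and x of level_center in the frame of plate_top between -0.07 and 0.07 m and y of level_center in the frame of plate_top between -0.055 and 0.055 m and z of level_center in the frame of plate_top between 0.014 and 0.022 m and angle between the x axis of level and the x axis of plate_top, either way round below 0.26 rad and linear speed of level below 0.02 m/s and angular speed of level below 0.1 rad/s and contact force between the fingers and level below 0.1 N); the robot touches nothing.
It fails at once if the level falls over or is spun (over 10 rad/s) (angular speed of level above 10 rad/s).
It fails at once if the level strikes the plate hard (over 100 N) (contact force between level and plate above 100 N).
It fails at once if another thing is moved more than 30 mm (distance of any of edge_finder, setting_ring, driver, spanner, gauge_block, collet, oil_can from where it was at the start of the episode above 0.03 m).
It also fails if it takes over 72 s, if anything falls off the work surface, if the arm or the gripper's body presses on something with over 40 N, if the wrist force passes 120 N, or if a joint passes its speed limit or range.

### The arm

A 7-joint arm with a two-finger parallel gripper is mounted at the origin on the work surface. World frame = base frame: x ahead of the robot, y to its left, z up, the work surface at z = 0. Lengths are in m, angles in rad, forces in N, time in s.
With the tool pointing down it reaches from about 0.4 to 0.9 m from the base axis. Payload 5.6 kg.
Tool frame: the origin (TCP) lies midway between the tips of the shut fingers; the grasp point (between the pads) lies 19 mm behind it; z points along the fingers, x is the direction in which the jaws open and shut, and the axes are right-handed (so a half turn about z gives the same grasp; the last joint's range is limited). The gripper opens to 92 mm and grips with 3 to 60 N. Pads are 20 mm wide; open, the fingers measure 128 mm over their backs; the gripper's body (75 mm by 189 mm) begins 69 mm behind the grasp point.
Start: joints at [-1.249, 0.468, -0.012, 1.603, 0.006, 1.071, -0.056], TCP at [0.232, 0.607, 0.215] pointing down, gripper open.
Joint ranges: [-2.53, 2.53], [-0.31, 2.02], [-1.57, 1.55], [0.28, 2.44], [-1.29, 4.43], [0.15, 1.84], [-2.92, 2.92]. Speed limits (rad/s): [2.57, 2.57, 3.14, 3.14, 3.14, 3.14, 3.14].

### API

Orientations are given as a rotation vector (axis times angle).
In Python, from station import bot gives the robot as it stands.
- The arm moves only by the shell command python3 -m inch 'ROWS'. ROWS is JSON, a list of rows, each an object of numbers: "tx", "ty", "tz": the shift along the tool's x, y, z in cm; "ax", "ay", "az": the turn, a rotation vector about the tool's x, y, z in degrees; "claw": the finger opening in cm, from 0 to 9.19. In form: [{"tx": .., "ty": .., "tz": .., "ax": .., "ay": .., "az": .., "claw": ..}, ...]. A call has 1 to 12 rows; each row is the pose to reach, as a shift and turn from the pose commanded when the call began, along the tool's axes at that moment; what a row does not reach only later rows make up. A row lasts 1/12 s, in which the tool goes at most 41.7 mm and 7.16 degrees, less where a joint would pass 70% of its speed; a pose out of reach is approached as far as the arm can. A call with a gripper value outside its range is refused whole. The fingers move at their own pace and stop on an object; the grip force is fixed at half the most. Time passes only in rows, so rows that repeat a pose let the fingers close. It gives the time, the measured TCP pose, the force and the opening at its end, in the units of the state.
- bot.get_state(): the state, without advancing time (a new reading comes with each control period).
- bot.read_camera(name): name is "scene" or "top" or "wrist"; returns (picture, depth): 480x640x3 uint8, red, green, blue; 480x640 float32, m along the optical axis (not along the pixel's ray), 0 where there is no reading.
- bot.camera_model(name): a dict with "fx", "fy", "cx", "cy" (pixels), "dist" ([k1, k2, p1, p2, k3] as OpenCV has them; the pictures are not rectified), "world_from_camera" (4x4, takes a point from camera to world coordinates). Camera axes: x right, y up, looking along -z (the intrinsics and any distortion apply to the point x, -y, -z); pixel columns grow to the right and rows downward; lengths in m; the calibration is good to about 2 mm. A picture is of the moment at which its call begins: read the wrist's pose just before it. camera_model takes no time and is no camera call; for the wrist camera it gives the pose at the moment of the call.
- bot.sign_off(): hands the job in, once; it reports no verdict.
The state is a dict: "time": time; "joint_positions": joint angles; "joint_velocities": joint speeds; "effort": joint torques, N m; "ee_pos": TCP position; "tool_rot": TCP orientation; "ft_force": force on the tool from outside, world axes, zero at the start; "torque": the same for the moment, N m; "finger_gap": finger opening in m.
Only numpy, scipy, OpenCV 4.12 (cv2) and the standard library are available. Lean on these libraries where they do the work, as an engineer would, in place of code of your own. Each camera call takes 0.05 s, during which the arm holds its last target.

## Working session

There is one attempt and no reset: what is moved stays moved. The work goes in short steps, Python scripts to look and compute and a shell command to move; the robot and the scene stay as the last step left them, time stands still between calls to the robot, and variables do not carry over. Pictures are saved under pics/ and viewed, and the job is handed in when it is done.

```bash
ls; mkdir -p pics
python3 - <<'E'
from station import bot
import cv2,numpy as np
s=bot.get_state(); print({k:np.round(v,3).tolist() for k,v in s.items()})
for n in ("scene","top","wrist"):
    m=bot.camera_model(n); print(n,m)
    p,d=bot.read_camera(n); np.savez(f"pics/{n}0.npz",p=p,d=d)
    cv2.imwrite(f"pics/{n}0.png",p[:,:,::-1]); print((d>0).mean())
E
```

```text
pics
{'time': 0.0, 'joint_positions': [-1.249, 0.468, -0.012, 1.604, 0.006, 1.071, -0.056], 'joint_velocities': [0.001, 0.001, -0.0, -0.001, -0.0, -0.003, -0.0], 'effort': [0.001, -52.057, -0.012, -24.374, -0.057, 0.017, 0.0], 'ee_pos': [0.232, 0.607, 0.214], 'tool_rot': [2.587, 1.781, -0.002], 'ft_force': [-0.056, 0.226, -0.358], 'torque': [-0.008, -0.025, -0.079], 'finger_gap': 0.092}
scene {'fx': 567.0513139421777, 'fy': 567.0513139421777, 'cx': 322.3782317627489, 'cy': 235.729602766816, 'dist': array([-0.13466118,  0.        ,  0.        ,  0.        ,  0.        ]), 'world_from_camera': array([[ 0.8664538 , -0.32923197,  0.3753187 ,  1.10359233],
       [ 0.49886048,  0.60088861, -0.62455673, -0.92703486],
       [-0.01990069,  0.72838121,  0.68488304,  1.0879556 ],
       [ 0.        ,  0.        ,  0.        ,  1.        ]])}
0.99220703125
top {'fx': 573.5496188179499, 'fy': 573.5496188179499, 'cx': 310.05884996824017, 'cy': 234.21274382218664, 'dist': array([0.00021895, 0.        , 0.        , 0.        , 0.        ]), 'world_from_camera': array([[ 0.01294541,  0.99005187, -0.14010606,  0.34291088],
       [-0.99987176,  0.01149611, -0.01114874, -0.00172955],
       [-0.00942716,  0.14023242,  0.99007373,  1.35398521],
       [ 0.        ,  0.        ,  0.        ,  1.        ]])}
0.9961197916666666
wrist {'fx': 340.94133196755234, 'fy': 340.94133196755234, 'cx': 324.0499433429402, 'cy': 236.32651107721287, 'dist': array([-0.04263844,  0.        ,  0.        ,  0.        ,  0.        ]), 'world_from_camera': array([[ 0.35669819, -0.90635734, -0.22645701,  0.16825803],
       [ 0.93421897,  0.34576252,  0.08765382,  0.63142791],
       [-0.00114534, -0.2428264 ,  0.97006908,  0.38401209],
       [ 0.        ,  0.        ,  0.        ,  1.        ]])}
0.9599446614583333
```

View pics/scene0.png

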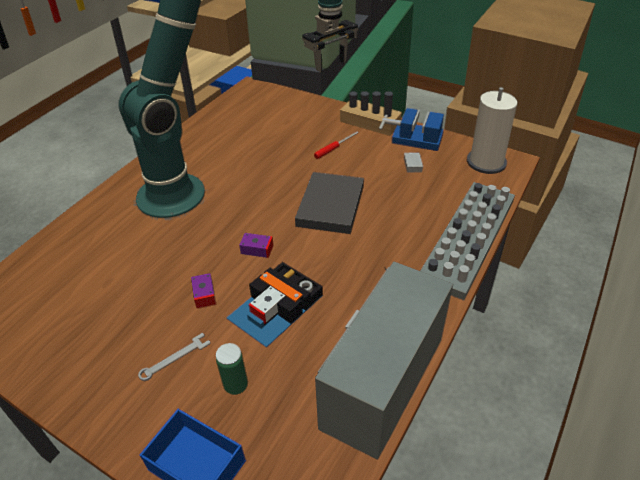

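View pics/top0.png

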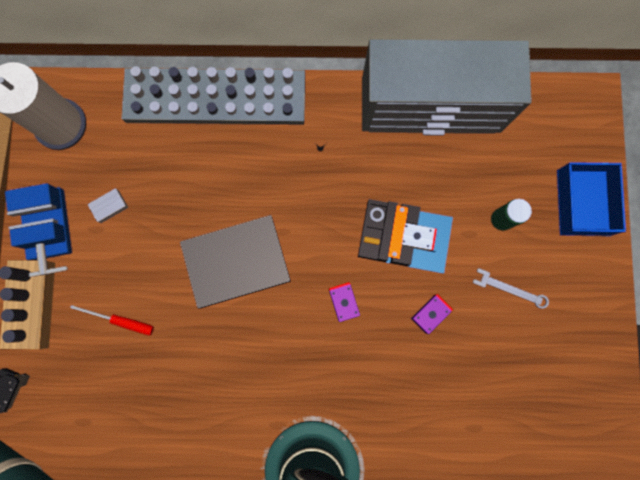

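View pics/wrist0.png

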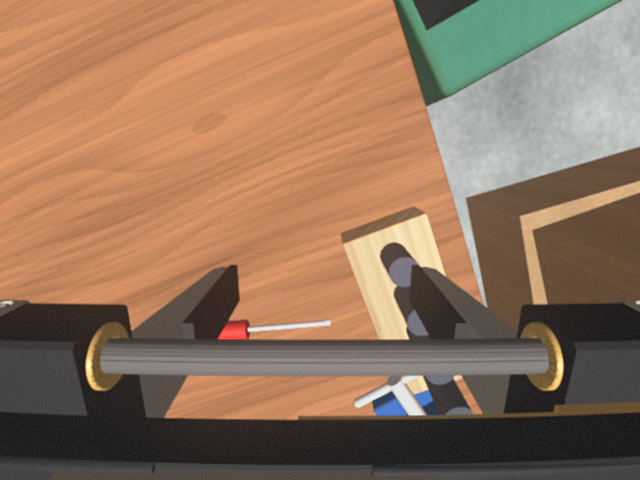

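The level is the white block with the red end at top (418,236) / scene (267,301). The purple blocks at top (344,302) and (432,315) are decoys, since they are purple, lie loose and have no keeper bar. Next I'll confirm this in an enlarged crop.

```bash
cat > h.py <<'E'
import numpy as np, cv2
from station import bot
from scipy.spatial.transform import Rotation as Ro
def ray(m,px):
    K=np.array([[m['fx'],0,m['cx']],[0,m['fy'],m['cy']],[0,0,1.]])
    u=cv2.undistortPoints(np.array(px,float).reshape(-1,1,2),K,np.array(m['dist'])).reshape(-1,2)
    d=np.c_[u[:,0],-u[:,1],-np.ones(len(u))]
    T=m['world_from_camera']; return T[:3,3],d@T[:3,:3].T
def onz(m,px,z):
    o,d=ray(m,px); return o+d*((z-o[2])/d[:,2])[:,None]
def proj(m,P):
    T=np.linalg.inv(m['world_from_camera']); c=np.atleast_2d(P)@T[:3,:3].T+T[:3,3]
    K=np.array([[m['fx'],0,m['cx']],[0,m['fy'],m['cy']],[0,0,1.]])
    return cv2.projectPoints(c*[1,-1,-1],np.zeros(3),np.zeros(3),K,np.array(m['dist']))[0].reshape(-1,2)
def delta(p,R,p0=None,R0=None):
    if p0 is None:
        s=bot.get_state(); p0=s['ee_pos']; R0=Ro.from_rotvec(s['tool_rot'])
    t=R0.inv().apply(np.array(p)-p0)*100; a=np.degrees((R0.inv()*R).as_rotvec())
    return np.round(t,2),np.round(a,2)
E
python3 - <<'E'
import cv2
a=cv2.imread('pics/top0.png');b=cv2.imread('pics/scene0.png')
c=cv2.resize(a[190:285,350:465],None,fx=5,fy=5,interpolation=3)
cv2.imwrite('pics/c1.png',c)
cv2.imwrite('pics/c2.png',cv2.resize(b[250:350,220:335],None,fx=5,fy=5,interpolation=3))
cv2.imwrite('pics/c3.png',cv2.resize(a[205:320,170:300],None,fx=5,fy=5,interpolation=3))
E
```

```text
(no output)
```

View pics/c1.png

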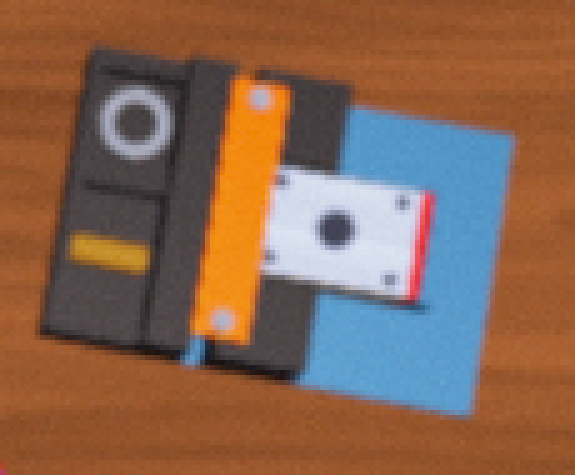

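View pics/c2.png

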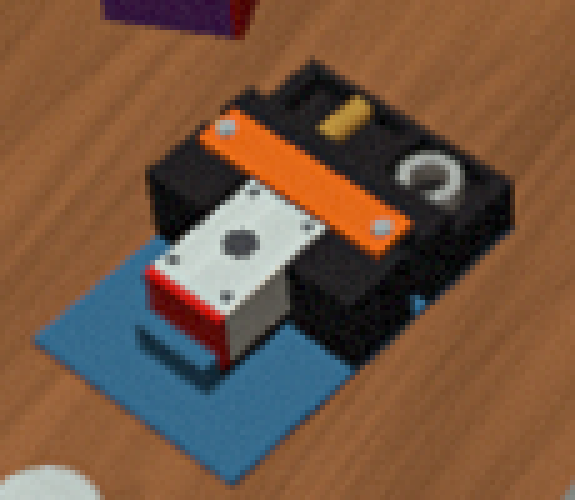

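View pics/c3.png

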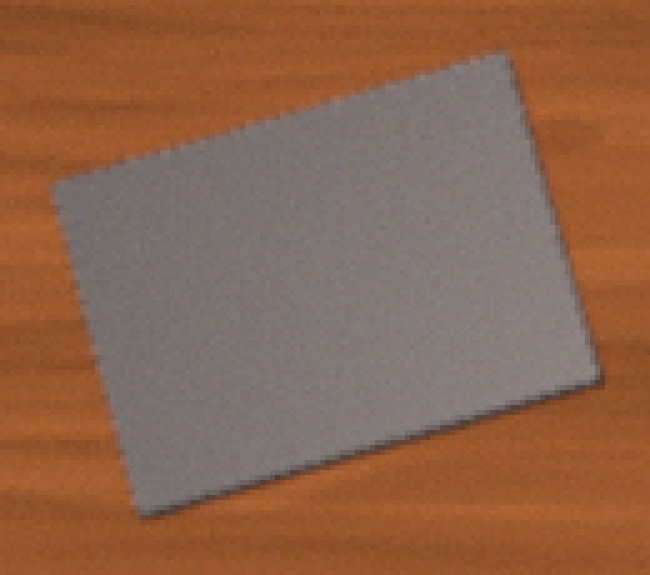

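Confirmed: the white level with red end band at top (432,239) lies under the orange bar at (398,232). The plate corners are at about (181,242), (271,216), (290,281) and (199,308).

Run:
```python
from h import *
mt=bot.camera_model('top'); ms=bot.camera_model('scene')
A=lambda l,o:[(o[0]+x/5,o[1]+y/5) for x,y in l]
def sh(n,P): print(n,np.round(P,4).tolist())
a=np.load('pics/top0.npz')['p']; b=np.load('pics/scene0.npz')['p']
r=onz(mt,A([(437,192),(413,301)],(350,190)),.05); sh('red top',r)
w=onz(mt,A([(515,133),(472,414)],(350,190)),.004); sh('well',w)
r2=onz(ms,A([(148,268),(225,313)],(220,250)),.05); sh('red scene',r2)
w2=onz(ms,A([(34,340),(234,485)],(220,250)),.004); sh('well scene',w2)
# orange contour
for n,m,im in(('top',mt,a),('scene',ms,b)):
    h=cv2.cvtColor(im,cv2.COLOR_RGB2HSV); k=cv2.inRange(h,(5,200,150),(18,255,255))
    if n=='top': k[:,:350]=0;k[:,460:]=0;k[:190]=0;k[285:]=0
    else: k[:250]=0;k[350:]=0;k[:,:220]=0;k[:,335:]=0
    c=max(cv2.findContours(k,0,1)[0],key=cv2.contourArea); q=cv2.boxPoints(cv2.minAreaRect(c)); print(q.tolist())
    sh('keeper '+n,onz(m,q,.058))
for n,m,l in(('top',mt,A([(55,185),(505,55),(600,380),(143,515)],(170,205))),('scene',ms,[(313,174),(364,178),(350,232),(296,222)])):
    P=onz(m,l,.04); sh('plate '+n,P); print(P.mean(0),np.linalg.norm(P-np.roll(P,-1,0),axis=1),np.degrees(np.arctan2(*(P[1]-P[0])[[1,0]])))
```

```text
red top [[0.5443, -0.2791, 0.05], [0.4938, -0.2672, 0.05]]
well [[0.5803, -0.3265, 0.004], [0.446, -0.3034, 0.004]]
red scene [[0.5004, -0.269, 0.05], [0.5481, -0.2738, 0.05]]
well scene [[0.4511, -0.305, 0.004], [0.5847, -0.3283, 0.004]]
[[387.32550048828125, 256.1689453125], [396.53179931640625, 204.38340759277344], [407.81951904296875, 206.39013671875], [398.61322021484375, 258.1756591796875]]
keeper top [[0.4781, -0.1629, 0.058], [0.5978, -0.1848, 0.058], [0.5934, -0.2106, 0.058], [0.4738, -0.1885, 0.058]]
[[259.42352294921875, 277.9058837890625], [264.447021484375, 270.01177978515625], [301.7823486328125, 293.7706298828125], [296.75885009765625, 301.66473388671875]]
keeper scene [[0.4786, -0.1944, 0.058], [0.4744, -0.1661, 0.058], [0.5972, -0.1876, 0.058], [0.5997, -0.2144, 0.058]]
plate top [[0.5072, 0.3115, 0.04], [0.5706, 0.1045, 0.04], [0.4202, 0.0576, 0.04], [0.3563, 0.2646, 0.04]]
[0.46355543 0.18454211 0.04      ] [0.21654287 0.15752316 0.21669926 0.15804678] -72.976729406979
plate scene [[0.3666, 0.2537, 0.04], [0.5126, 0.3102, 0.04], [0.5877, 0.0775, 0.04], [0.4373, 0.0416, 0.04]]
[0.47605666 0.17074197 0.04      ] [0.1565053  0.24453144 0.15458062 0.22358273] 21.140492730026747
```

```bash
cat >> h.py <<'E'
PK=np.array([.529,-.235,.014]); px_=np.array([np.cos(np.radians(79.7)),np.sin(np.radians(79.7)),0]); py_=np.array([-px_[1],px_[0],0]); pz_=np.array([0,0,1.])
def toolR(th,x=px_,y=py_):  # tool tilt th deg (body on -x side), tool x=-y
    B=Ro.from_matrix(np.c_[-y,-x,-pz_]); return B*Ro.from_euler('x',th,degrees=True)
E
python3 - <<'E'
from h import *
print(delta(PK+px_*-.02+pz_*.21,toolR(0)))
print(delta(PK+px_*-.02+pz_*.21,toolR(30)))
E
```

```text
(array([-70.  ,  58.17,  -0.91]), array([6.00e-02, 6.00e-02, 7.94e+01]))
(array([-70.  ,  58.17,  -0.91]), array([25.06, 20.81, 77.44]))
```

```bash
python3 -m inch '[{"tx":-35,"ty":29,"tz":-0.5,"az":40},{"tx":-35,"ty":29,"tz":-0.5,"az":40},{"tx":-35,"ty":29,"tz":-0.5,"az":40},{"tx":-35,"ty":29,"tz":-0.5,"az":40},{"tx":-35,"ty":29,"tz":-0.5,"az":40},{"tx":-35,"ty":29,"tz":-0.5,"az":40},{"tx":-70,"ty":58.2,"tz":-0.9,"az":79.4},{"tx":-70,"ty":58.2,"tz":-0.9,"az":79.4},{"tx":-70,"ty":58.2,"tz":-0.9,"az":79.4},{"tx":-70,"ty":58.2,"tz":-0.9,"az":79.4},{"tx":-70,"ty":58.2,"tz":-0.9,"az":79.4},{"tx":-70,"ty":58.2,"tz":-0.9,"az":79.4}]'
python3 - <<'E'
from h import *
print(delta(PK+px_*-.02+pz_*.21,toolR(0)),bot.get_state()['joint_positions'])
E
```

```text
(array([-70.  ,  58.17,  -0.91]), array([6.00e-02, 6.00e-02, 7.94e+01])) [-1.24900866  0.4681804  -0.0115904   1.6033951   0.00603631  1.07141125
 -0.05630027]schema error: expected keys tx, ty, tz, ax, ay, az, claw
```

```bash
python3 -m inch '[{"tx":-35,"ty":29,"tz":-0.5,"ax":0,"ay":0,"az":40,"claw":7},{"tx":-35,"ty":29,"tz":-0.5,"ax":0,"ay":0,"az":40,"claw":7},{"tx":-35,"ty":29,"tz":-0.5,"ax":0,"ay":0,"az":40,"claw":7},{"tx":-35,"ty":29,"tz":-0.5,"ax":0,"ay":0,"az":40,"claw":7},{"tx":-35,"ty":29,"tz":-0.5,"ax":0,"ay":0,"az":40,"claw":7},{"tx":-35,"ty":29,"tz":-0.5,"ax":0,"ay":0,"az":40,"claw":7},{"tx":-70,"ty":58.2,"tz":-0.9,"ax":0,"ay":0,"az":79.4,"claw":7},{"tx":-70,"ty":58.2,"tz":-0.9,"ax":0,"ay":0,"az":79.4,"claw":7},{"tx":-70,"ty":58.2,"tz":-0.9,"ax":0,"ay":0,"az":79.4,"claw":7},{"tx":-70,"ty":58.2,"tz":-0.9,"ax":0,"ay":0,"az":79.4,"claw":7},{"tx":-70,"ty":58.2,"tz":-0.9,"ax":0,"ay":0,"az":79.4,"claw":7},{"tx":-70,"ty":58.2,"tz":-0.9,"ax":0,"ay":0,"az":79.4,"claw":7}]'
python3 - <<'E'
from h import *
print(delta(PK+px_*-.02+pz_*.21,toolR(0)),bot.get_state()['joint_positions'])
E
```

```text
time: 1.15
ee_pos: [0.3932, 0.132, 0.2199]
tool_rot: [-3.127, 0.291, -0.0]
ft_force: [0.9, -0.2, -0.1]
finger_gap: 0.0699
(array([20.12, 35.57, -0.44]), array([-0.05, -0.01, -0.32])) [-0.83507442  0.03869731  0.44790369  2.16125622 -0.02138254  0.94499273
 -0.56024038]
```

```bash
python3 -m inch '[{"tx":20.1,"ty":35.6,"tz":-0.4,"ax":0,"ay":0,"az":0,"claw":7},{"tx":20.1,"ty":35.6,"tz":-0.4,"ax":0,"ay":0,"az":0,"claw":7},{"tx":20.1,"ty":35.6,"tz":-0.4,"ax":0,"ay":0,"az":0,"claw":7},{"tx":20.1,"ty":35.6,"tz":-0.4,"ax":0,"ay":0,"az":0,"claw":7},{"tx":20.1,"ty":35.6,"tz":-0.4,"ax":0,"ay":0,"az":0,"claw":7},{"tx":20.1,"ty":35.6,"tz":-0.4,"ax":0,"ay":0,"az":0,"claw":7},{"tx":20.1,"ty":35.6,"tz":-0.4,"ax":0,"ay":0,"az":0,"claw":7},{"tx":20.1,"ty":35.6,"tz":-0.4,"ax":0,"ay":0,"az":0,"claw":7},{"tx":20.1,"ty":35.6,"tz":-0.4,"ax":0,"ay":0,"az":0,"claw":7},{"tx":20.1,"ty":35.6,"tz":-0.4,"ax":0,"ay":0,"az":0,"claw":7},{"tx":20.1,"ty":35.6,"tz":-0.4,"ax":0,"ay":0,"az":0,"claw":7},{"tx":20.1,"ty":35.6,"tz":-0.4,"ax":0,"ay":0,"az":0,"claw":7}]'
python3 - <<'E'
from h import *
print(delta(PK+px_*-.02+pz_*.21,toolR(0)),bot.get_state()['joint_positions'])
m=bot.camera_model('wrist')
import pickle; pickle.dump(m,open('pics/wm1.pkl','wb'))
p,d=bot.read_camera('wrist'); np.savez('pics/w1.npz',p=p,d=d); cv2.imwrite('pics/w1.png',p[:,:,::-1])
E
```

```text
time: 2.15
ee_pos: [0.5265, -0.2544, 0.2231]
tool_rot: [3.127, -0.288, -0.002]
ft_force: [-0.2, 0.6, -1.4]
finger_gap: 0.0701
(array([-0.1 ,  0.05, -0.09]), array([ 0.07,  0.07, -0.23])) [-0.16352612  0.40424861  0.72137444  1.7953454  -0.30120419  1.05619403
  0.48466693]
```

View pics/w1.png

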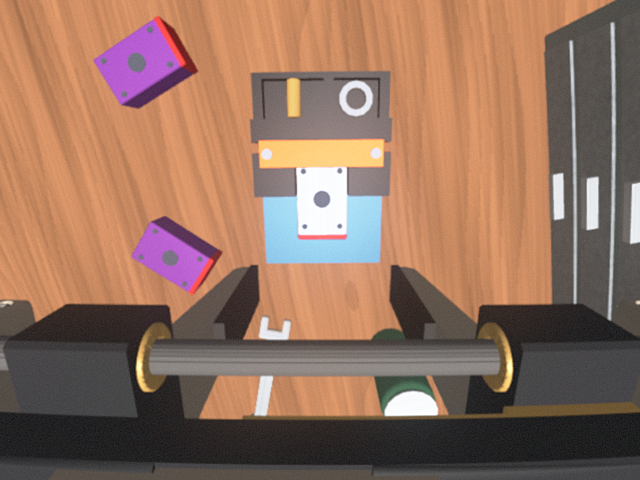

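The wrist view shows the level white from (297,167) to (347,238), its red band at about y=237, the keeper at y≈153 and the well from (265,263) to (381,263). Next I'll measure from this view.

Run:
```python
from h import *
import pickle
m=pickle.load(open('pics/wm1.pkl','rb')); z=np.load('pics/w1.npz'); p,d=z['p'],z['d']
h=cv2.cvtColor(p,cv2.COLOR_RGB2HSV)
roi=np.zeros(d.shape,np.uint8); roi[60:280,230:400]=1
def box(k):
    c=max(cv2.findContours(k*roi,0,1)[0],key=cv2.contourArea); q=cv2.boxPoints(cv2.minAreaRect(c)); return q
def loc(P): v=P-PK; return np.round(np.c_[v@px_,v@py_,P[:,2]-.014]*1000,1)
for n,k,zz in(('orange',cv2.inRange(h,(5,180,120),(18,255,255)),.058),('white',cv2.inRange(h,(0,0,170),(179,40,255)),.05),
  ('blue',cv2.inRange(h,(95,80,80),(115,255,255)),.004),('red',cv2.inRange(h,(172,150,100),(179,255,255))|cv2.inRange(h,(0,150,100),(4,255,255)),.05)):
    q=box(k); P=onz(m,q,zz); print(n,q.round(1).tolist()); print(loc(P).tolist())
    c=q.mean(0).astype(int); dd=d[c[1],c[0]]
    o,r=ray(m,[c]); print('depth pt',loc(o+r*dd))
```

```text
Traceback (most recent call last):
ValueError: max() iterable argument is empty
```

Run:
```python
from h import *
import pickle
m=pickle.load(open('pics/wm1.pkl','rb')); z=np.load('pics/w1.npz'); p,d=z['p'],z['d']
h=cv2.cvtColor(p,cv2.COLOR_RGB2HSV)
for u in ((300,153),(315,185),(280,225),(322,237)): print(u,p[u[1],u[0]],h[u[1],u[0]],d[u[1],u[0]])
roi=np.zeros(d.shape,np.uint8); roi[60:280,230:400]=1
def box(k):
    c=max(cv2.findContours(k*roi,0,1)[0],key=cv2.contourArea); return cv2.boxPoints(cv2.minAreaRect(c))
def loc(P): v=P-PK; return np.round(np.c_[v@px_,v@py_,P[:,2]-.014]*1000,1)
for n,k,zz in(('white',cv2.inRange(h,(0,0,150),(179,60,255)),.05),('orange',cv2.inRange(h,(8,190,200),(20,255,255)),.058),
  ('blue',cv2.inRange(h,(90,70,80),(120,255,255)),.004),('red',cv2.inRange(h,(165,130,80),(179,255,255))|cv2.inRange(h,(0,180,100),(4,255,255)),.05)):
  try:
    q=box(k); P=onz(m,q,zz); print(n,q.round(1).tolist()); print(loc(P).tolist())
    c=q.mean(0).astype(int); dd=d[c[1],c[0]]
    o,r=ray(m,[c]); print('depth pt',loc(o+r*dd))
  except ValueError as e: print(n,e)
```

```text
(300, 153) [254 206 123] [ 19 132 254] 0.32653454
(315, 185) [253 254 255] [105   2 255] 0.34089702
(280, 225) [157 214 242] [100  90 242] 0.3963798
(322, 237) [255 107 112] [179 148 255] 0.35375544
white [[296.0, 167.0], [347.0, 167.0], [347.0, 234.0], [296.0, 234.0]]
[[33.4, 27.0, 36.0], [33.2, -23.5, 36.0], [-35.1, -24.3, 36.0], [-34.9, 28.6, 36.0]]
depth pt [[ 0.6  2.4 36.9]]
orange max() iterable argument is empty
blue [[264.0, 196.0], [380.0, 196.0], [380.0, 262.0], [264.0, 262.0]]
[[-1.2, 68.3, -10.0], [-1.7, -64.6, -10.0], [-81.1, -67.5, -10.0], [-80.6, 72.0, -10.0]]
depth pt [[-29.7   1.6  35.8]]
red [[299.0, 235.0], [345.0, 235.0], [345.0, 238.0], [299.0, 238.0]]
[[-36.0, 25.5, 36.0], [-36.1, -22.2, 36.0], [-39.3, -22.3, 36.0], [-39.2, 25.6, 36.0]]
depth pt [[-36.8   1.6  37.3]]
```

```bash
sed -i 's/^PK=.*14\]);/PK=np.array([.527,-.2346,.014]);/' h.py
cat >> h.py <<'E'
def tcp(g,R): return np.array(g)+R.apply([0,0,.019])
E
python3 - <<'E'
from h import *
R=toolR(30); g=PK+px_*-.022+pz_*.018; t=tcp(g,R)
print(t, delta(t-R.apply([0,0,.07]),R))
E
```

```text
[ 0.52476497 -0.24689856  0.01554552] (array([-0.25,  3.  , 14.69]), array([29.99,  0.07, -0.1 ]))
```

```bash
python3 -m inch '[{"tx":-0.1,"ty":1,"tz":4,"ax":7,"ay":0,"az":0,"claw":7},{"tx":-0.2,"ty":2,"tz":8,"ax":14,"ay":0,"az":0,"claw":7},{"tx":-0.25,"ty":3,"tz":11,"ax":21,"ay":0,"az":0,"claw":7},{"tx":-0.25,"ty":3,"tz":14.7,"ax":30,"ay":0,"az":0,"claw":7},{"tx":-0.25,"ty":3,"tz":14.7,"ax":30,"ay":0,"az":0,"claw":7},{"tx":-0.25,"ty":3,"tz":14.7,"ax":30,"ay":0,"az":0,"claw":7},{"tx":-0.25,"ty":3,"tz":14.7,"ax":30,"ay":0,"az":0,"claw":7}]'
python3 - <<'E'
from h import *
R=toolR(30); g=PK+px_*-.022+pz_*.018; t=tcp(g,R)
print(t, delta(t,R),bot.get_state()['joint_positions'])
p,d=bot.read_camera('wrist'); cv2.imwrite('pics/w2.png',p[:,:,::-1])
p,d=bot.read_camera('scene'); cv2.imwrite('pics/s2.png',cv2.resize(p[200:400,150:400,::-1],None,fx=3,fy=3))
E
```

```text
time: 2.78
ee_pos: [0.5196, -0.2802, 0.0765]
tool_rot: [-2.608, 0.235, -0.062]
ft_force: [0.4, 0.2, 1.6]
finger_gap: 0.0701
[ 0.52476497 -0.24689856  0.01554552] (array([-0.08,  0.13,  6.97]), array([-0.02,  0.06,  0.01])) [ 0.3643877   0.73727006  0.45572903  1.70818401 -0.78848427  1.22533844
  1.03914203]
```

View pics/w2.png

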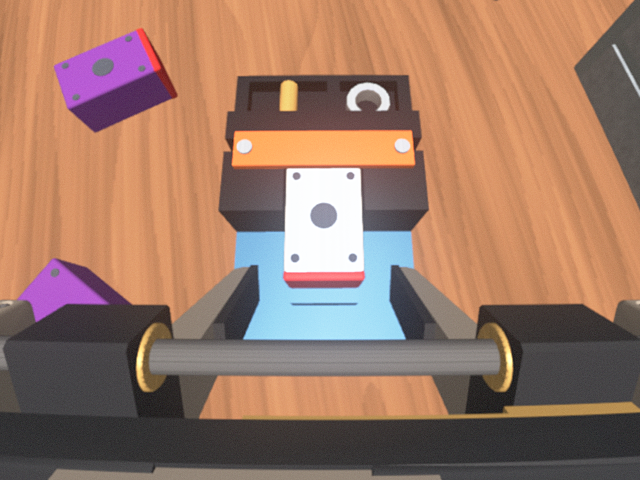

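View pics/s2.png

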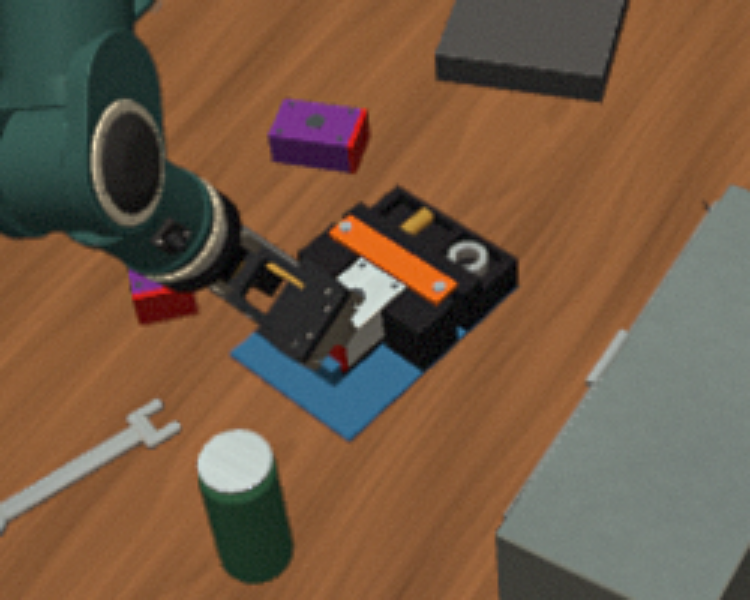

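The wrist view shows the level centred between the pads (level x 285–363, pads 258–390). Advancing along the tool axis.

```bash
python3 -m inch '[{"tx":-0.08,"ty":0.13,"tz":2,"ax":0,"ay":0,"az":0,"claw":7},{"tx":-0.08,"ty":0.13,"tz":4,"ax":0,"ay":0,"az":0,"claw":7},{"tx":-0.08,"ty":0.13,"tz":5.5,"ax":0,"ay":0,"az":0,"claw":7},{"tx":-0.08,"ty":0.13,"tz":6.5,"ax":0,"ay":0,"az":0,"claw":7},{"tx":-0.08,"ty":0.13,"tz":6.95,"ax":0,"ay":0,"az":0,"claw":7},{"tx":-0.08,"ty":0.13,"tz":6.95,"ax":0,"ay":0,"az":0,"claw":7}]'
python3 - <<'E'
from h import *
R=toolR(30); g=PK+px_*-.022+pz_*.018; t=tcp(g,R)
print(delta(t,R),bot.get_state()['joint_positions'])
p,d=bot.read_camera('scene'); cv2.imwrite('pics/s3.png',cv2.resize(p[200:400,150:400,::-1],None,fx=3,fy=3))
E
python3 -m inch '[{"tx":0,"ty":0,"tz":0,"ax":0,"ay":0,"az":0,"claw":4.6},{"tx":0,"ty":0,"tz":0,"ax":0,"ay":0,"az":0,"claw":4.6},{"tx":0,"ty":0,"tz":0,"ax":0,"ay":0,"az":0,"claw":4.6},{"tx":0,"ty":0,"tz":0,"ax":0,"ay":0,"az":0,"claw":4.0},{"tx":0,"ty":0,"tz":0,"ax":0,"ay":0,"az":0,"claw":3.0},{"tx":0,"ty":0,"tz":0,"ax":0,"ay":0,"az":0,"claw":3.0}]'
```

```text
time: 3.38
ee_pos: [0.5252, -0.2468, 0.0163]
tool_rot: [-2.609, 0.232, -0.063]
ft_force: [-0.4, -0.3, -0.1]
finger_gap: 0.07
(array([-0.04,  0.06,  0.05]), array([-0.01,  0.03,  0.12])) [ 0.34384347  0.80128919  0.41026455  1.75988618 -0.85500447  1.11552067
  1.08463454]
time: 3.93
ee_pos: [0.5247, -0.2489, 0.0163]
tool_rot: [-2.609, 0.236, -0.064]
ft_force: [-1.1, -1.1, 4.3]
finger_gap: 0.0498
```

View pics/s3.png

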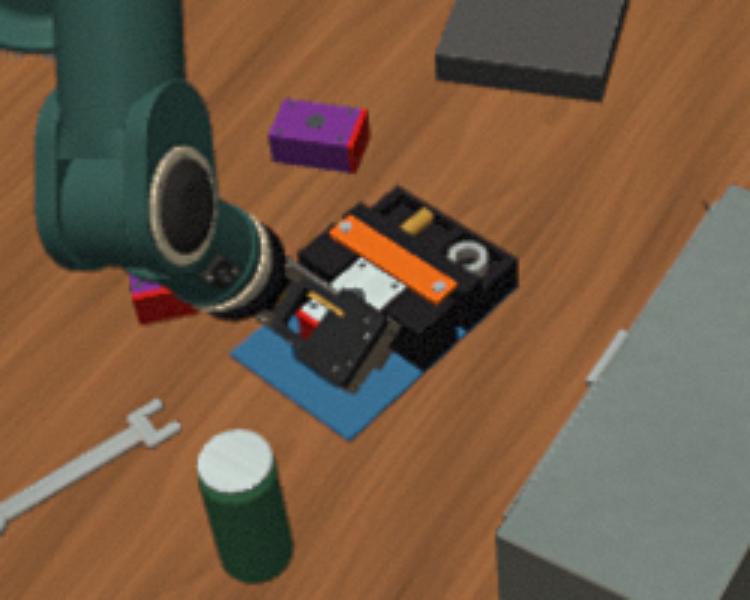

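Run:
```python
from h import *
s=bot.get_state(); p0=s['ee_pos']; R0=Ro.from_rotvec(s['tool_rot'])
tail=PK+.04*px_
for ph,b,l in((3,0,.2),(6,0,.3),(8,0,.4),(10,1.5,.4),(12,3,.5),(15,6,.5),(18,9,.7),(22,12,1),(26,15,1),(30,18,1.5),(35,21,2),(40,25,2),(45,30,3),(50,36,4)):
    Q=Ro.from_rotvec(py_*np.radians(ph))
    p=tail+Q.apply(p0-tail)-px_*b*1e-3+pz_*l*1e-3
    print(ph,*delta(p,Q*R0,p0,R0))
```

```text
3 [ 0.   -0.17 -0.25] [-3.  0. -0.]
6 [ 0.   -0.35 -0.49] [-6.    0.   -0.01]
8 [ 0.   -0.47 -0.65] [-8.    0.   -0.01]
10 [ 0.   -0.47 -0.86] [-10.     0.    -0.01]
12 [ 0.   -0.47 -1.09] [-1.2e+01  0.0e+00 -1.0e-02]
15 [ 0.   -0.42 -1.43] [-15.     0.    -0.02]
18 [ 0.   -0.38 -1.79] [-1.8e+01  1.0e-02 -2.0e-02]
22 [ 0.   -0.44 -2.2 ] [-2.2e+01  1.0e-02 -2.0e-02]
26 [ 0.   -0.5  -2.56] [-2.6e+01  1.0e-02 -3.0e-02]
30 [ 0.   -0.59 -2.94] [-3.e+01  1.e-02 -3.e-02]
35 [ 0.   -0.79 -3.33] [-3.5e+01  1.0e-02 -4.0e-02]
40 [ 0.   -0.89 -3.7 ] [-4.e+01  1.e-02 -4.e-02]
45 [ 0.   -0.96 -4.16] [-4.5e+01  1.0e-02 -5.0e-02]
50 [ 0.   -0.96 -4.63] [-5.e+01  1.e-02 -5.e-02]
```

```bash
python3 -m inch '[{"tx":0,"ty":-0.08,"tz":-0.12,"ax":-1.5,"ay":0,"az":0,"claw":3},{"tx":0,"ty":-0.17,"tz":-0.25,"ax":-3,"ay":0,"az":0,"claw":3},{"tx":0,"ty":-0.26,"tz":-0.37,"ax":-4.5,"ay":0,"az":0,"claw":3},{"tx":0,"ty":-0.35,"tz":-0.49,"ax":-6,"ay":0,"az":0,"claw":3},{"tx":0,"ty":-0.47,"tz":-0.65,"ax":-8,"ay":0,"az":0,"claw":3},{"tx":0,"ty":-0.47,"tz":-0.76,"ax":-9,"ay":0,"az":0,"claw":3},{"tx":0,"ty":-0.47,"tz":-0.86,"ax":-10,"ay":0,"az":0,"claw":3},{"tx":0,"ty":-0.47,"tz":-0.86,"ax":-10,"ay":0,"az":0,"claw":3},{"tx":0,"ty":-0.47,"tz":-0.86,"ax":-10,"ay":0,"az":0,"claw":3}]'
python3 - <<'E'
from h import *
p,d=bot.read_camera('scene'); cv2.imwrite('pics/s4.png',cv2.resize(p[250:350,200:350,::-1],None,fx=5,fy=5))
p,d=bot.read_camera('wrist'); cv2.imwrite('pics/w4.png',p[:,:,::-1])
E
```

```text
time: 4.68
ee_pos: [0.5244, -0.2475, 0.0254]
tool_rot: [-2.782, 0.25, -0.043]
ft_force: [0.5, 1.0, -1.8]
finger_gap: 0.0499
```

View pics/s4.png

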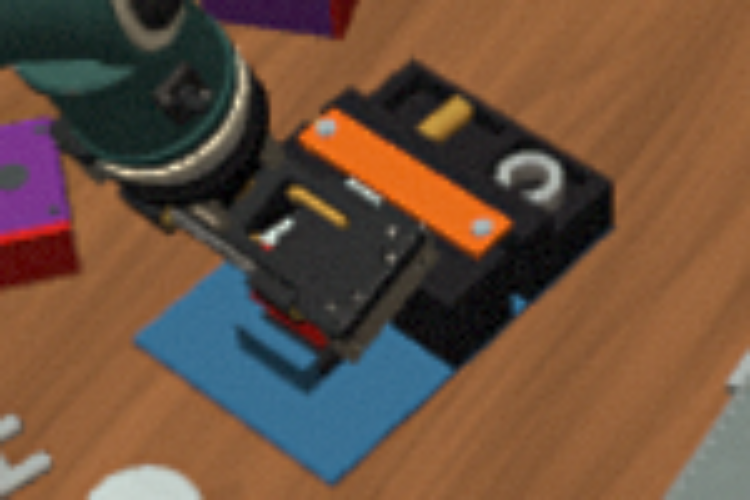

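View pics/w4.png

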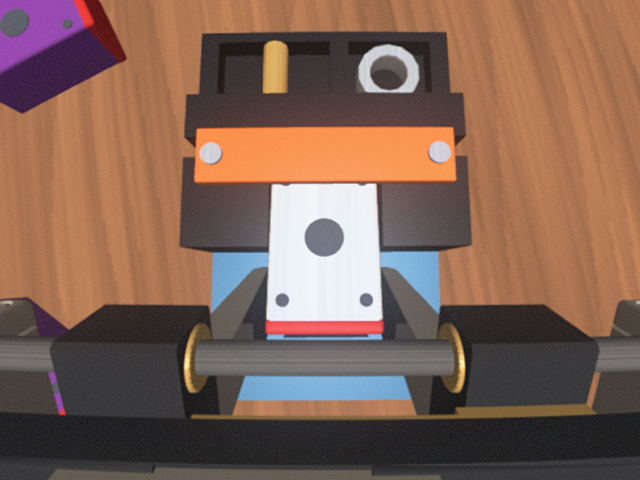

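The red end is up about 10°, with the red band at wrist y≈327 and scene crop (300,320). The tail is still under the bar and forces are below 2 N. Drawing back next while tilting further.

Run:
```python
from h import *
p0=np.array([.5247,-.2489,.0163]); R0=Ro.from_rotvec([-2.609,.236,-.064])
tail=PK+.04*px_
def W(ph,b,l):
    Q=Ro.from_rotvec(py_*np.radians(ph)); return tail+Q.apply(p0-tail)-px_*b*1e-3+pz_*l*1e-3,Q*R0
a=W(10,1.5,.4)
for ph,b,l in((13,4,.5),(16,7,.5),(19,10,.7),(23,13,1),(27,16,1),(31,19,1.5),(35,22,2),(40,26,2),(45,31,3),(50,37,4),(50,37,20),(50,37,50)):
    print(ph,*delta(*W(ph,b,l),*a))
print(delta(*a))
```

```text
13 [ 0.    0.07 -0.33] [-3.  0. -0.]
16 [ 0.    0.18 -0.66] [-6.    0.   -0.01]
19 [ 0.    0.27 -1.  ] [-9.    0.   -0.01]
23 [ 0.    0.28 -1.41] [-1.3e+01  1.0e-02 -1.0e-02]
27 [ 0.    0.29 -1.77] [-1.7e+01  1.0e-02 -2.0e-02]
31 [ 0.    0.25 -2.16] [-2.1e+01  1.0e-02 -2.0e-02]
35 [ 0.    0.21 -2.52] [-2.5e+01  1.0e-02 -2.0e-02]
40 [ 0.    0.17 -2.9 ] [-3.e+01  1.e-02 -3.e-02]
45 [ 0.    0.17 -3.36] [-3.5e+01  1.0e-02 -3.0e-02]
50 [ 0.    0.26 -3.83] [-4.e+01  2.e-02 -4.e-02]
50 [ 0.   -0.29 -5.33] [-4.e+01  2.e-02 -4.e-02]
50 [ 0.01 -1.31 -8.15] [-4.e+01  2.e-02 -4.e-02]
(array([ 0.05,  0.08, -0.1 ]), array([-0.06,  0.09,  0.01]))
```

```bash
python3 -m inch '[{"tx":0,"ty":0.07,"tz":-0.33,"ax":-3,"ay":0,"az":0,"claw":3},{"tx":0,"ty":0.18,"tz":-0.66,"ax":-6,"ay":0,"az":0,"claw":3},{"tx":0,"ty":0.27,"tz":-1,"ax":-9,"ay":0,"az":0,"claw":3},{"tx":0,"ty":0.28,"tz":-1.41,"ax":-13,"ay":0,"az":0,"claw":3},{"tx":0,"ty":0.29,"tz":-1.77,"ax":-17,"ay":0,"az":0,"claw":3},{"tx":0,"ty":0.25,"tz":-2.16,"ax":-21,"ay":0,"az":0,"claw":3},{"tx":0,"ty":0.21,"tz":-2.52,"ax":-25,"ay":0,"az":0,"claw":3},{"tx":0,"ty":0.17,"tz":-2.9,"ax":-30,"ay":0,"az":0,"claw":3},{"tx":0,"ty":0.17,"tz":-3.36,"ax":-35,"ay":0,"az":0,"claw":3},{"tx":0,"ty":0.26,"tz":-3.83,"ax":-40,"ay":0,"az":0,"claw":3},{"tx":0,"ty":0.26,"tz":-3.83,"ax":-40,"ay":0,"az":0,"claw":3}]'
python3 - <<'E'
from h import *
p,d=bot.read_camera('scene'); cv2.imwrite('pics/s5.png',cv2.resize(p[230:350,200:350,::-1],None,fx=5,fy=5))
p,d=bot.read_camera('wrist'); cv2.imwrite('pics/w5.png',p[:,:,::-1])
E
```

```text
time: 5.7
ee_pos: [0.5233, -0.2588, 0.0591]
tool_rot: [2.782, -0.239, -0.047]
ft_force: [-0.2, 1.2, -3.6]
finger_gap: 0.0501
```

View pics/s5.png

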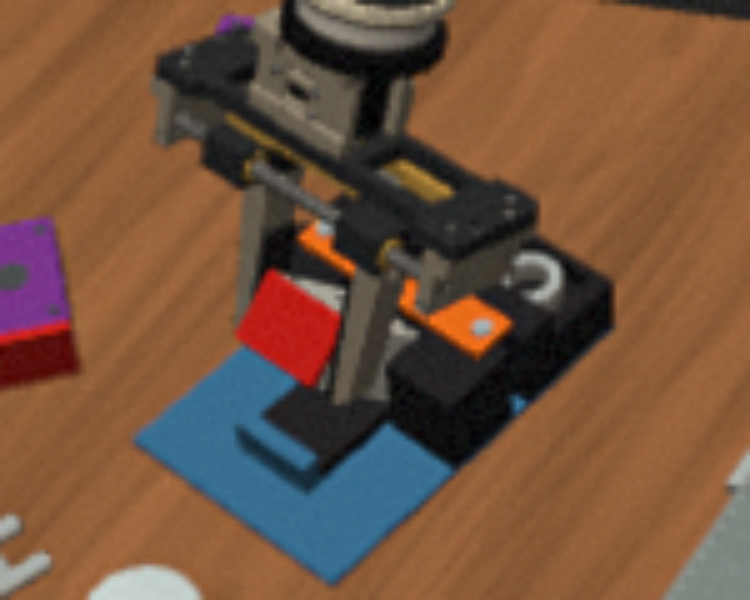

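View pics/w5.png

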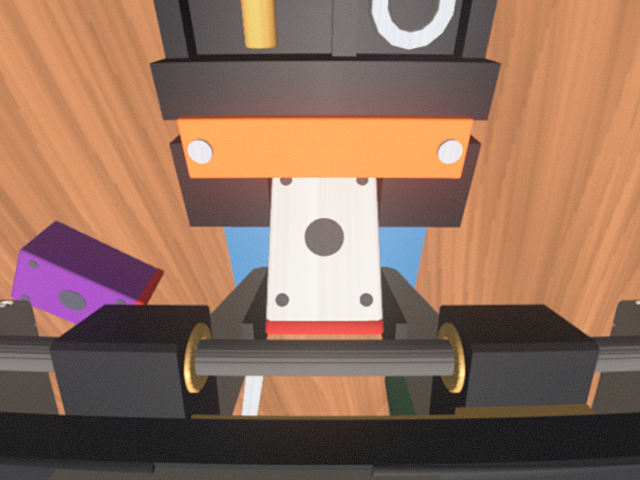

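The red end is steep in scene crop (290,330), and in the wrist view the level has not moved in the grip. Its tail edge is only just clear of the bar at (324,178), so I'll draw back more before lifting.

Run:
```python
from h import *
p0=np.array([.5247,-.2489,.0163]); R0=Ro.from_rotvec([-2.609,.236,-.064])
tail=PK+.04*px_
def W(ph,b,l):
    Q=Ro.from_rotvec(py_*np.radians(ph)); return tail+Q.apply(p0-tail)-px_*b*1e-3+pz_*l*1e-3,Q*R0
a=W(50,37,4)
for w in((50,43,5),(52,50,7),(54,53,20),(58,53,50),(64,53,80),(70,53,110),(76,53,140),(82,53,160),(90,53,180)):
    print(w,*delta(*W(*w),*a))
```

```text
(50, 43, 5) [0.   0.6  0.11] [0. 0. 0.]
(52, 50, 7) [0.   1.22 0.  ] [-2.  0. -0.]
(54, 53, 20) [ 0.    1.84 -1.27] [-4.  0. -0.]
(58, 53, 50) [ 0.    2.63 -4.39] [-8.    0.   -0.01]
(64, 53, 80) [ 0.01  3.26 -7.62] [-1.4e+01  1.0e-02 -1.0e-02]
(70, 53, 110) [ 1.000e-02  3.850e+00 -1.081e+01] [-2.e+01  1.e-02 -2.e-02]
(76, 53, 140) [ 1.000e-02  4.410e+00 -1.395e+01] [-2.6e+01  1.0e-02 -2.0e-02]
(82, 53, 160) [  0.02   4.59 -16.11] [-3.2e+01  1.0e-02 -3.0e-02]
(90, 53, 180) [  0.02   4.57 -18.27] [-4.e+01  2.e-02 -4.e-02]
```

```bash
python3 -m inch '[{"tx":0,"ty":0.3,"tz":0.05,"ax":0,"ay":0,"az":0,"claw":3},{"tx":0,"ty":0.6,"tz":0.11,"ax":0,"ay":0,"az":0,"claw":3},{"tx":0,"ty":1.22,"tz":0,"ax":-2,"ay":0,"az":0,"claw":3},{"tx":0,"ty":1.84,"tz":-1.27,"ax":-4,"ay":0,"az":0,"claw":3},{"tx":0,"ty":2.63,"tz":-4.39,"ax":-8,"ay":0,"az":0,"claw":3},{"tx":0,"ty":3.26,"tz":-7.62,"ax":-14,"ay":0,"az":0,"claw":3},{"tx":0,"ty":3.85,"tz":-10.8,"ax":-20,"ay":0,"az":0,"claw":3},{"tx":0,"ty":4.41,"tz":-13.95,"ax":-26,"ay":0,"az":0,"claw":3},{"tx":0,"ty":4.59,"tz":-16.1,"ax":-32,"ay":0,"az":0,"claw":3},{"tx":0,"ty":4.57,"tz":-18.3,"ax":-40,"ay":0,"az":0,"claw":3},{"tx":0,"ty":4.57,"tz":-18.3,"ax":-40,"ay":0,"az":0,"claw":3}]'
python3 - <<'E'
from h import *
print(bot.get_state()['joint_positions'])
p,d=bot.read_camera('scene'); cv2.imwrite('pics/s6.png',cv2.resize(p[150:350,150:400,::-1],None,fx=3,fy=3))
p,d=bot.read_camera('wrist'); cv2.imwrite('pics/w6.png',p[:,:,::-1])
E
```

```text
time: 6.72
ee_pos: [0.5283, -0.2421, 0.2477]
tool_rot: [2.082, -0.181, -0.108]
ft_force: [2.0, 1.1, -4.8]
finger_gap: 0.0498
[-1.00499506  1.09885137  1.41706008  1.93111891 -0.03021248  0.86523084
  0.05098861]
```

View pics/s6.png

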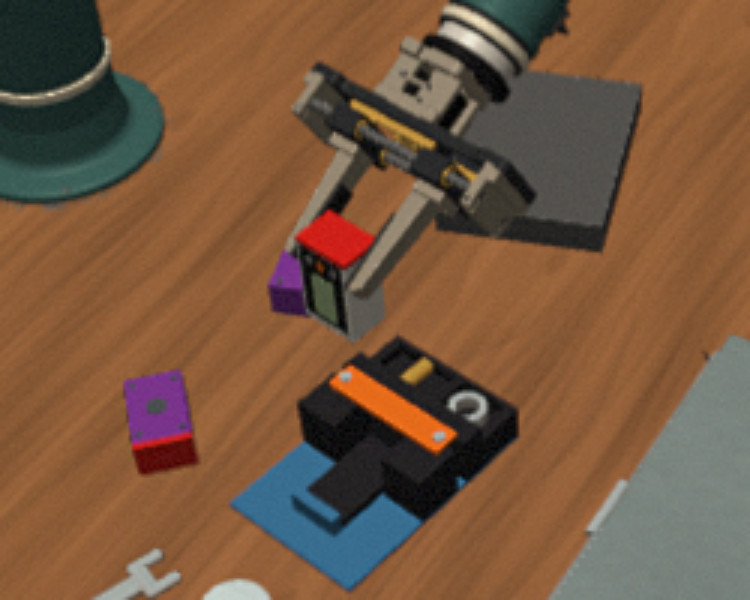

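View pics/w6.png

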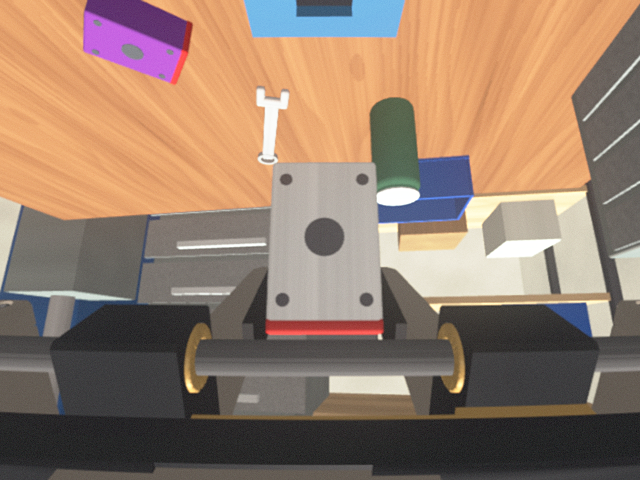

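The level is out, upright with its red end up and display at scene crop (325,290), and all the other things are in place. Next I'll work out the move to stand it over the plate.

```bash
cat >> h.py <<'E'
PC=np.array([.4645,.184,.04]); ya=np.radians(107.); lx=np.array([np.cos(ya),np.sin(ya),0]); ly=np.array([-lx[1],lx[0],0])
_p0=np.array([.5247,-.2489,.0163]); _R0=Ro.from_rotvec([-2.609,.236,-.064]); tail=PK+.04*px_
def W(ph,b,l):
    Q=Ro.from_rotvec(py_*np.radians(ph)); return tail+Q.apply(_p0-tail)-px_*b*1e-3+pz_*l*1e-3,Q*_R0
def stand(zb,dx=0):  # TCP for level standing, bottom at zb, axis at plate x=dx
    p,R=W(90,0,0); off=p-tail; Z=Ro.from_euler('z',27.3,degrees=True)
    t=PC*[1,1,0]+lx*(dx-.018)+pz_*zb
    return t+Z.apply(off),Z*R
E
python3 - <<'E'
from h import *
a=W(90,53,180); s=bot.get_state(); print(delta(*a),a[0]-tail-pz_*.18)
print(stand(.07)[0],delta(*stand(.12),*a),delta(*stand(.07),*a),delta(*stand(.12)))
E
```

```text
(array([ 0.03,  0.14, -0.05]), array([-0.03,  0.15,  0.1 ])) [-0.00877607 -0.04993553  0.0544808 ]
[0.46937133 0.16907195 0.1244808 ] (array([-12.9 , -26.28, -30.75]), array([ 2.000e-02,  2.365e+01, -1.365e+01])) (array([-12.9 , -30.61, -28.25]), array([ 2.000e-02,  2.365e+01, -1.365e+01])) (array([-12.9 , -26.17, -30.75]), array([ -0.05,  23.79, -13.55]))
```

```bash
python3 -m inch '[{"tx":-2,"ty":-4.5,"tz":-5,"ax":0,"ay":4,"az":-2,"claw":3},{"tx":-4,"ty":-8.7,"tz":-10,"ax":0,"ay":8,"az":-4.5,"claw":3},{"tx":-6.5,"ty":-13.1,"tz":-15.4,"ax":0,"ay":12,"az":-7,"claw":3},{"tx":-6.5,"ty":-13.1,"tz":-15.4,"ax":0,"ay":12,"az":-7,"claw":3},{"tx":-6.5,"ty":-13.1,"tz":-15.4,"ax":0,"ay":12,"az":-7,"claw":3},{"tx":-6.5,"ty":-13.1,"tz":-15.4,"ax":0,"ay":12,"az":-7,"claw":3},{"tx":-6.5,"ty":-13.1,"tz":-15.4,"ax":0,"ay":12,"az":-7,"claw":3}]'
python3 - <<'E'
from h import *
print(bot.get_state()['joint_positions'],delta(*stand(.12)))
p,d=bot.read_camera('scene'); cv2.imwrite('pics/s7.png',p[:,:,::-1])
E
```

```text
time: 7.4
ee_pos: [0.4976, -0.036, 0.2109]
tool_rot: [2.1, 0.068, 0.037]
ft_force: [0.5, -0.9, -3.7]
finger_gap: 0.0498
[-1.44480579  1.11974193  1.39518803  2.03986391 -0.06953718  0.92711672
 -0.04749394] (array([ -1.49, -13.58, -15.97]), array([-0.36, 11.62, -6.59]))
```

View pics/s7.png

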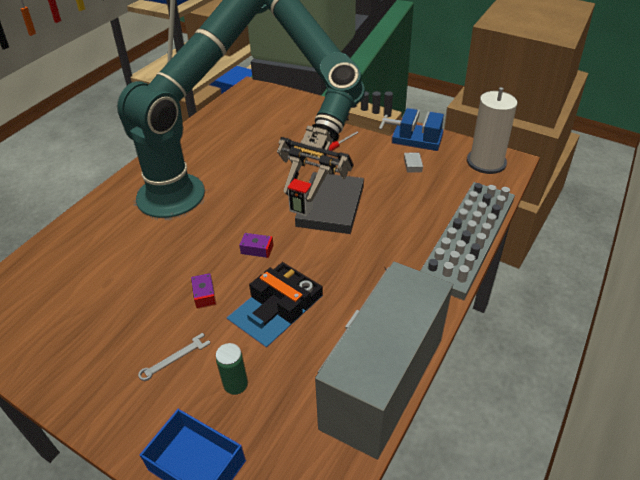

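```bash
python3 -m inch '[{"tx":-0.4,"ty":-4,"tz":-4.5,"ax":-0.1,"ay":3.5,"az":-2,"claw":3},{"tx":-0.8,"ty":-7.5,"tz":-9,"ax":-0.2,"ay":7,"az":-4,"claw":3},{"tx":-1.2,"ty":-11,"tz":-13,"ax":-0.3,"ay":10,"az":-5.5,"claw":3},{"tx":-1.5,"ty":-13.6,"tz":-16,"ax":-0.35,"ay":11.6,"az":-6.6,"claw":3},{"tx":-1.5,"ty":-13.6,"tz":-16,"ax":-0.35,"ay":11.6,"az":-6.6,"claw":3},{"tx":-1.5,"ty":-13.6,"tz":-16,"ax":-0.35,"ay":11.6,"az":-6.6,"claw":3},{"tx":-1.5,"ty":-13.6,"tz":-16,"ax":-0.35,"ay":11.6,"az":-6.6,"claw":3}]'
python3 - <<'E'
from h import *
print(bot.get_state()['joint_positions'],delta(*stand(.12)),delta(*stand(.044)))
p,d=bot.read_camera('scene'); cv2.imwrite('pics/s8.png',cv2.resize(p[100:300,200:450,::-1],None,fx=3,fy=3))
E
```

```text
time: 8.03
ee_pos: [0.4701, 0.1685, 0.174]
tool_rot: [2.074, 0.309, 0.179]
ft_force: [-0.2, -0.2, -2.0]
finger_gap: 0.0495
[-1.745163    1.18778087  1.31400195  1.93164033 -0.12377419  1.07478283
 -0.15178944] (array([-0.06,  0.01, -0.09]), array([0.14, 0.1 , 0.01])) (array([-0.06, -6.59,  3.69]), array([0.14, 0.1 , 0.01]))
```

View pics/s8.png

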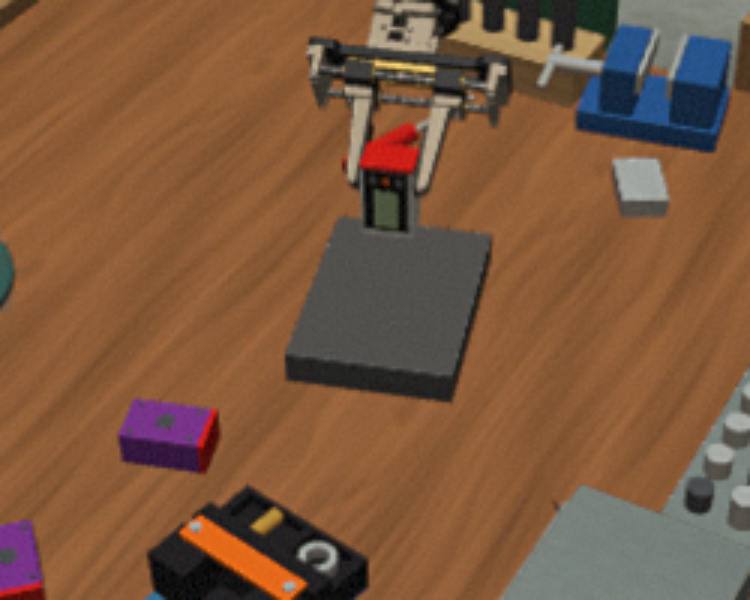

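```bash
python3 -m inch '[{"tx":0,"ty":-2,"tz":1.1,"ax":0,"ay":0,"az":0,"claw":3},{"tx":0,"ty":-4,"tz":2.2,"ax":0,"ay":0,"az":0,"claw":3},{"tx":-0.06,"ty":-5.5,"tz":3,"ax":0,"ay":0,"az":0,"claw":3},{"tx":-0.06,"ty":-6.6,"tz":3.7,"ax":0.1,"ay":0.1,"az":0,"claw":3},{"tx":-0.06,"ty":-6.6,"tz":3.7,"ax":0.1,"ay":0.1,"az":0,"claw":3},{"tx":-0.06,"ty":-6.6,"tz":3.7,"ax":0.1,"ay":0.1,"az":0,"claw":3}]'
python3 - <<'E'
from h import *
print(bot.get_state()['joint_positions'],delta(*stand(.04)))
p,d=bot.read_camera('scene'); cv2.imwrite('pics/s9.png',cv2.resize(p[130:250,260:410,::-1],None,fx=5,fy=5))
p,d=bot.read_camera('wrist'); cv2.imwrite('pics/w9.png',p[:,:,::-1])
E
```

```text
time: 8.58
ee_pos: [0.4685, 0.167, 0.0991]
tool_rot: [2.072, 0.307, 0.179]
ft_force: [-0.7, 0.0, -3.2]
finger_gap: 0.05
[-1.71390295  1.28010987  1.21177708  1.93269086 -0.19966845  1.0100525
 -0.20962146] (array([ 0.14, -0.49,  0.08]), array([ 0.28,  0.13, -0.05]))
```

View pics/s9.png

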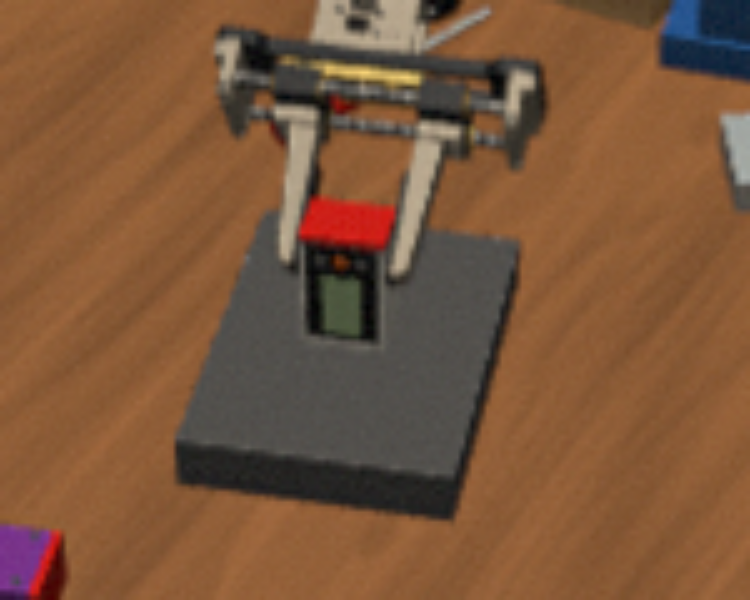

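```bash
python3 -m inch '[{"tx":0,"ty":-0.09,"tz":0.05,"ax":0,"ay":0,"az":0,"claw":3},{"tx":0,"ty":-0.17,"tz":0.1,"ax":0,"ay":0,"az":0,"claw":3},{"tx":0,"ty":-0.26,"tz":0.15,"ax":0,"ay":0,"az":0,"claw":3},{"tx":0,"ty":-0.26,"tz":0.15,"ax":0,"ay":0,"az":0,"claw":3}]'; python3 -m inch '[{"tx":0,"ty":-0.09,"tz":0.05,"ax":0,"ay":0,"az":0,"claw":3},{"tx":0,"ty":-0.09,"tz":0.05,"ax":0,"ay":0,"az":0,"claw":3}]'
```

```text
time: 9.02
ee_pos: [0.4682, 0.1687, 0.0955]
tool_rot: [2.073, 0.31, 0.181]
ft_force: [0.7, -1.0, -2.9]
finger_gap: 0.0497
time: 9.18
ee_pos: [0.4682, 0.1686, 0.0944]
tool_rot: [2.072, 0.31, 0.181]
ft_force: [1.2, -0.3, -3.1]
finger_gap: 0.0498
```

View pics/w9.png

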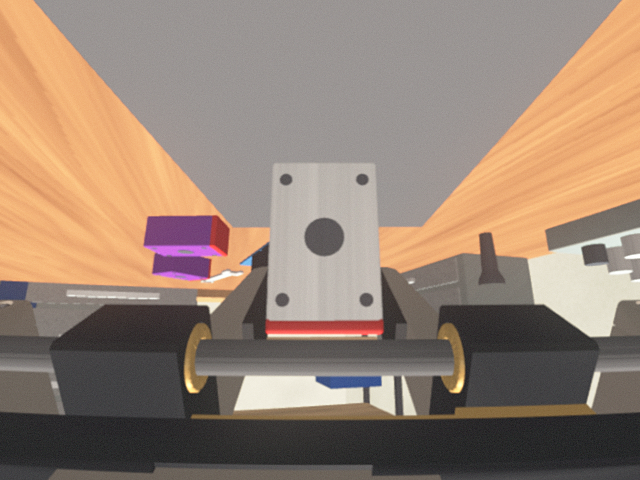

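```bash
for i in 1 2; do python3 -m inch '[{"tx":0,"ty":-0.09,"tz":0.05,"ax":0,"ay":0,"az":0,"claw":3},{"tx":0,"ty":-0.09,"tz":0.05,"ax":0,"ay":0,"az":0,"claw":3},{"tx":0,"ty":-0.09,"tz":0.05,"ax":0,"ay":0,"az":0,"claw":3}]' | grep -E "pos|force"; done
```

```text
ee_pos: [0.4683, 0.1685, 0.0941]
ft_force: [-1.9, 1.1, 2.4]
ee_pos: [0.4683, 0.1685, 0.0941]
ft_force: [-4.7, 3.1, 7.8]
```

Contact: fz went from -3 to +8 N with z steady at 0.0941. Backing off a little, then opening.

```bash
python3 -m inch '[{"tx":0,"ty":0.09,"tz":-0.05,"ax":0,"ay":0,"az":0,"claw":3},{"tx":0,"ty":0.09,"tz":-0.05,"ax":0,"ay":0,"az":0,"claw":4.9},{"tx":0,"ty":0.09,"tz":-0.05,"ax":0,"ay":0,"az":0,"claw":5.2},{"tx":0,"ty":0.09,"tz":-0.05,"ax":0,"ay":0,"az":0,"claw":5.8},{"tx":0,"ty":0.09,"tz":-0.05,"ax":0,"ay":0,"az":0,"claw":7},{"tx":0,"ty":0.09,"tz":-0.05,"ax":0,"ay":0,"az":0,"claw":7}]'
python3 - <<'E'
from h import *
print(bot.get_state()['joint_positions'])
p,d=bot.read_camera('scene'); cv2.imwrite('pics/s10.png',cv2.resize(p[130:250,260:410,::-1],None,fx=5,fy=5))
p,d=bot.read_camera('wrist'); cv2.imwrite('pics/w10.png',p[:,:,::-1])
E
```

```text
time: 10.18
ee_pos: [0.4683, 0.1683, 0.0933]
tool_rot: [2.072, 0.31, 0.18]
ft_force: [0.2, -0.6, -0.2]
finger_gap: 0.0692
[-1.7131992   1.28688498  1.20392152  1.93086143 -0.20560265  1.0058918
 -0.21388904]
```

View pics/s10.png

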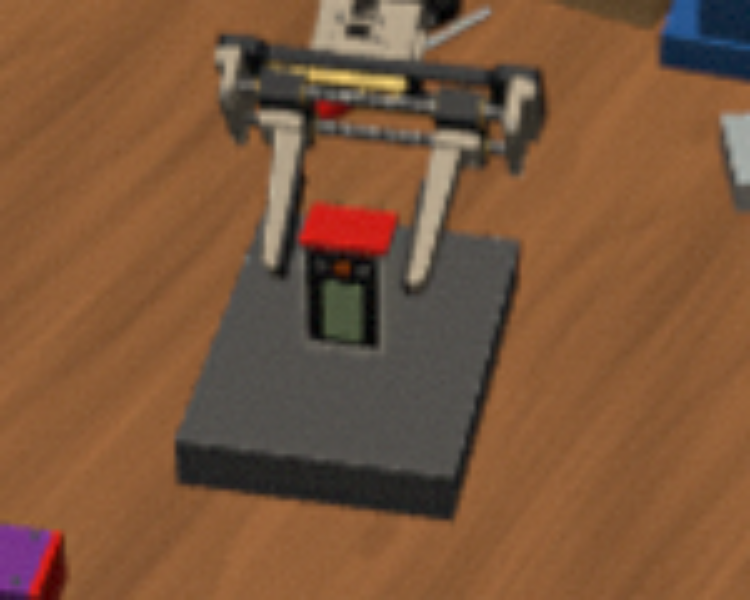

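View pics/w10.png

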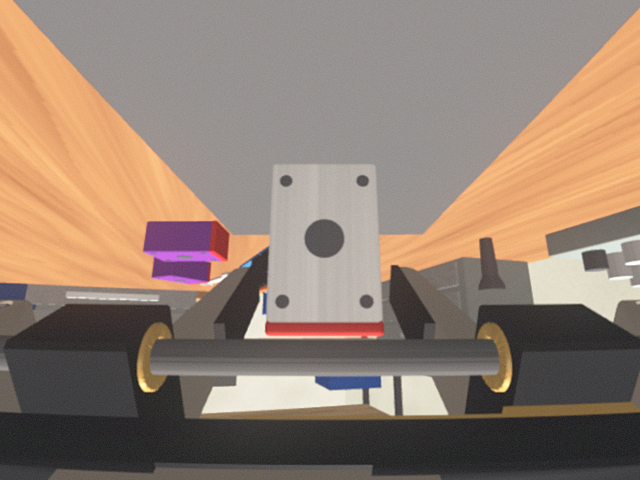

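The level stands upright and free with the red end up at crop (345,230). Retreating along the tool axis, then up.

```bash
python3 -m inch '[{"tx":0,"ty":0,"tz":-1.5,"ax":0,"ay":0,"az":0,"claw":7},{"tx":0,"ty":0,"tz":-4,"ax":0,"ay":0,"az":0,"claw":7},{"tx":0,"ty":0,"tz":-7,"ax":0,"ay":0,"az":0,"claw":7},{"tx":0,"ty":3,"tz":-9,"ax":5,"ay":0,"az":0,"claw":7},{"tx":0,"ty":6,"tz":-11,"ax":11,"ay":0,"az":0,"claw":7},{"tx":0,"ty":9,"tz":-13,"ax":18,"ay":0,"az":0,"claw":7},{"tx":0,"ty":11,"tz":-14,"ax":24,"ay":0,"az":0,"claw":7},{"tx":0,"ty":11,"tz":-14,"ax":30,"ay":0,"az":0,"claw":7},{"tx":0,"ty":11,"tz":-14,"ax":30,"ay":0,"az":0,"claw":7}]'
python3 - <<'E'
from h import *
print(bot.get_state()['joint_positions'])
C=PC*[1,1,0]+(np.array([.4683,.1685,.094])-stand(.04)[0])*[1,1,0]; print(C)
for m in ('scene','top'):
    M=bot.camera_model(m);p,d=bot.read_camera(m)
    cv2.imwrite(f'pics/{m}11.png',p[:,:,::-1]); np.savez(f'pics/{m}11.npz',p=p,d=d); print(m,proj(M,np.array([C+pz_*.12+sx*.018*lx+sy*.025*ly for sx in(-1,1) for sy in(-1,1)])).round(1).tolist())
R=toolR(30,lx,ly); g=C+pz_*.082-lx*.005; t=tcp(g,R); print(t,delta(t-R.apply([0,0,.1]),R))
E
```

```text
time: 11.03
ee_pos: [0.4503, 0.2287, 0.2619]
tool_rot: [2.601, 0.376, 0.107]
ft_force: [0.6, -0.4, 0.1]
finger_gap: 0.0703
[-1.78429337  0.72578432  1.43471604  1.88519446 -0.21723708  1.19313496
 -0.00375654]
[0.46342867 0.18342805 0.        ]
scene [[336.3, 179.3], [318.9, 177.1], [338.9, 171.7], [321.8, 169.6]]
top [[235.6, 244.7], [241.6, 266.8], [219.6, 249.4], [225.5, 271.5]]
[0.462113   0.18773142 0.06554552] (array([ 0.05,  3.03, 14.02]), array([ 6.019e+01,  2.000e-02, -4.000e-02]))
```

View pics/scene11.png

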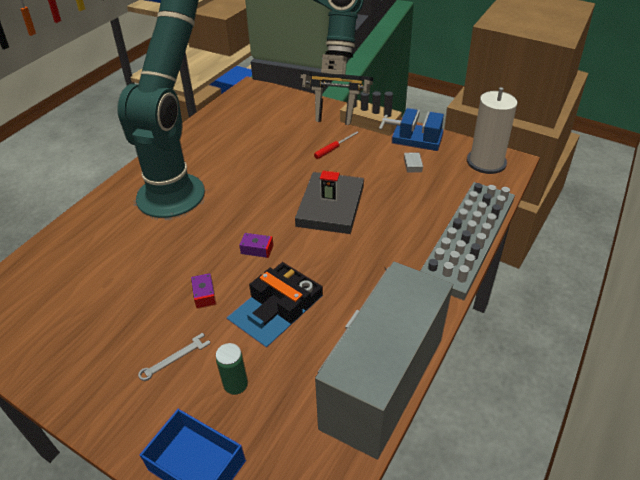

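View pics/top11.png

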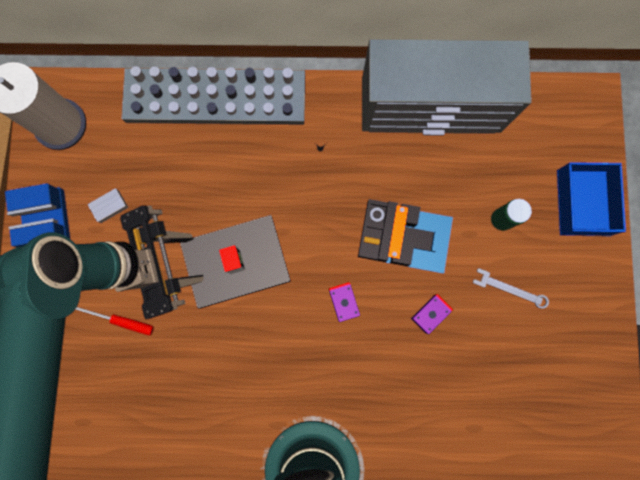

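Run:
```python
from h import *
for n,z,zz in(('top',.12,1),('scene',.12,1)):
    M=bot.camera_model(n); p=np.load(f'pics/{n}11.npz')['p']; h=cv2.cvtColor(p,cv2.COLOR_RGB2HSV)
    k=cv2.inRange(h,(0,190,150),(4,255,255))|cv2.inRange(h,(174,190,150),(179,255,255)); r=np.zeros_like(k)
    if n=='top': r[235:280,210:255]=1
    else: r[160:182,310:350]=1
    c=max(cv2.findContours(k*r,0,1)[0],key=cv2.contourArea); q=cv2.boxPoints(cv2.minAreaRect(c)); print(n,q.round(1).tolist(),onz(M,q,.12).mean(0).round(4))
    P=onz(M,q,.12); print([ (round(float(np.linalg.norm(P[i]-P[i-1])),4),round(float(np.degrees(np.arctan2(*(P[i]-P[i-1])[[1,0]]))),1)) for i in range(4)])
C=np.array([.4634,.1834,0]); 
for th,z in((0,.25),(30,.25)):
    R=toolR(th,lx,ly); t=C+pz_*z-lx*.03*(th==0)-lx*.08*(th>0); print(delta(t,R))
```

```text
top [[218.89999389648438, 249.5], [234.89999389648438, 245.10000610351562], [240.89999389648438, 266.8999938964844], [224.8000030517578, 271.20001220703125]] [0.4632 0.185  0.12  ]
[(0.0492, 17.1), (0.036, -73.9), (0.0492, -163.1), (0.0358, 106.0)]
scene [[319.8999938964844, 178.0], [320.8999938964844, 170.10000610351562], [338.29998779296875, 172.3000030517578], [337.3999938964844, 180.1999969482422]] [0.4654 0.1807 0.12  ]
[(0.05, -163.1), (0.0369, 115.8), (0.0509, 16.7), (0.0365, -65.6)]
(array([0.04, 6.62, 4.78]), array([ 3.019e+01,  3.000e-02, -3.000e-02]))
(array([ 0.05, 10.94,  7.29]), array([ 6.019e+01,  2.000e-02, -4.000e-02]))
```

In the top view the level's red end centre (230,258) maps to (0.463,0.185), which agrees with my estimate, and the yaw is 107° as intended. Moving over it and tilting the other way.

```bash
python3 -m inch '[{"tx":0,"ty":1.5,"tz":0.5,"ax":6,"ay":0,"az":0,"claw":7},{"tx":0,"ty":3,"tz":1.5,"ax":12,"ay":0,"az":0,"claw":7},{"tx":0,"ty":4.5,"tz":3,"ax":18,"ay":0,"az":0,"claw":7},{"tx":0,"ty":5.5,"tz":4,"ax":24,"ay":0,"az":0,"claw":7},{"tx":0,"ty":6.6,"tz":4.8,"ax":30,"ay":0,"az":0,"claw":7},{"tx":0,"ty":7.5,"tz":5.5,"ax":36,"ay":0,"az":0,"claw":7},{"tx":0,"ty":8.5,"tz":6,"ax":42,"ay":0,"az":0,"claw":7},{"tx":0,"ty":9.5,"tz":6.5,"ax":48,"ay":0,"az":0,"claw":7},{"tx":0,"ty":10.9,"tz":7.3,"ax":54,"ay":0,"az":0,"claw":7},{"tx":0,"ty":10.9,"tz":7.3,"ax":60,"ay":0,"az":0,"claw":7},{"tx":0,"ty":10.9,"tz":7.3,"ax":60,"ay":0,"az":0,"claw":7},{"tx":0,"ty":10.9,"tz":7.3,"ax":60,"ay":0,"az":0,"claw":7}]'
python3 - <<'E'
from h import *
C=np.array([.4634,.1834,0]); print(bot.get_state()['joint_positions'])
R=toolR(30,lx,ly); g=C+pz_*.082-lx*.005; t=tcp(g,R); print(t,delta(t-R.apply([0,0,.1]),R))
E
```

```text
time: 12.13
ee_pos: [0.4863, 0.1062, 0.2469]
tool_rot: [-2.602, -0.384, 0.112]
ft_force: [-0.5, 0.3, 0.5]
finger_gap: 0.0694
[-0.77540729  0.42740091  1.03229496  1.93602225 -0.80275142  1.403863
  0.87789699]
[0.46208433 0.18770337 0.06554552] (array([0.13, 1.63, 9.97]), array([ 0.43,  0.31, -0.31]))
```

```bash
python3 -m inch '[{"tx":0.05,"ty":0.6,"tz":3,"ax":0.1,"ay":0.1,"az":-0.1,"claw":7},{"tx":0.1,"ty":1.2,"tz":6.5,"ax":0.4,"ay":0.3,"az":-0.3,"claw":7},{"tx":0.13,"ty":1.63,"tz":10,"ax":0.4,"ay":0.3,"az":-0.3,"claw":7},{"tx":0.13,"ty":1.63,"tz":10,"ax":0.4,"ay":0.3,"az":-0.3,"claw":7},{"tx":0.13,"ty":1.63,"tz":10,"ax":0.4,"ay":0.3,"az":-0.3,"claw":7}]'
python3 - <<'E'
from h import *
C=np.array([.4634,.1834,0]); print(bot.get_state()['joint_positions'])
R=toolR(30,lx,ly); g=C+pz_*.082-lx*.005; t=tcp(g,R); print(t,delta(t,R))
p,d=bot.read_camera('scene'); cv2.imwrite('pics/s12.png',cv2.resize(p[80:280,200:450,::-1],None,fx=3,fy=3))
p,d=bot.read_camera('wrist'); cv2.imwrite('pics/w12.png',p[:,:,::-1])
E
```

```text
time: 12.55
ee_pos: [0.4757, 0.1444, 0.1538]
tool_rot: [-2.59, -0.399, 0.104]
ft_force: [-0.2, 0.2, -0.0]
finger_gap: 0.0697
[-0.7578002   0.54991052  0.93360951  2.03706423 -0.96052293  1.26939843
  1.00913486]
[0.46208433 0.18770337 0.06554552] (array([-0.01,  0.49,  9.91]), array([-0.09,  0.15,  0.5 ]))
```

View pics/s12.png

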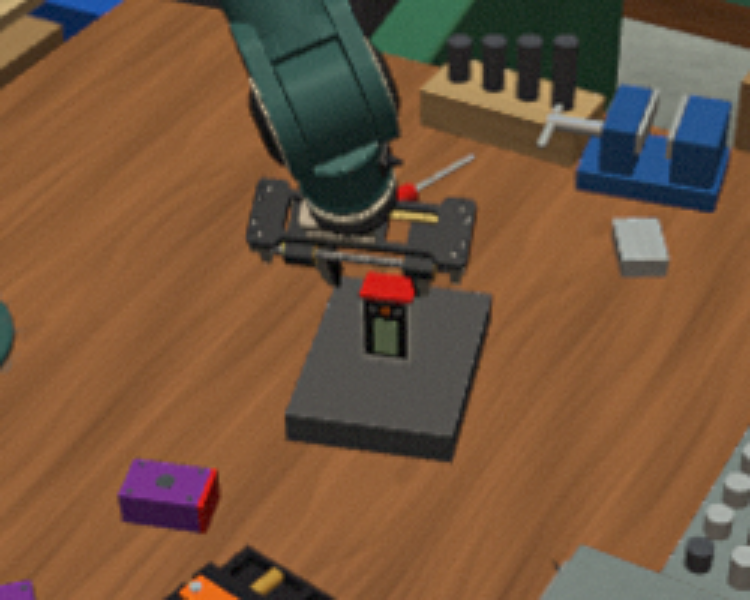

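View pics/w12.png

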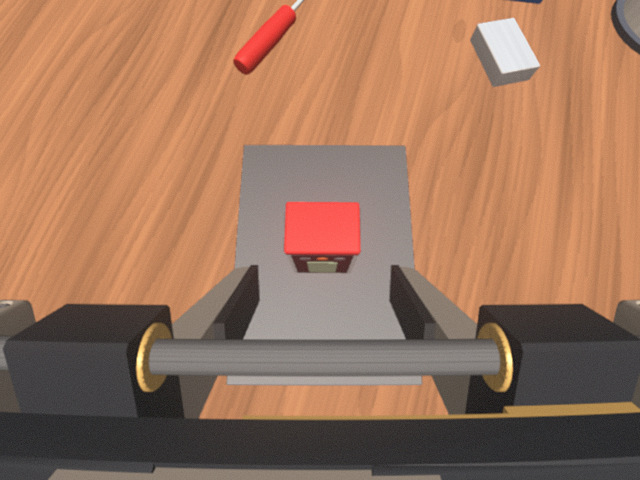

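The level is centred between the jaws (red top 285–360, pads 258–390), with the display facing the gripper as expected. Going in and gripping.

```bash
python3 -m inch '[{"tx":0,"ty":0.25,"tz":2,"ax":0,"ay":0,"az":0.2,"claw":7},{"tx":0,"ty":0.5,"tz":4.5,"ax":0,"ay":0.1,"az":0.4,"claw":7},{"tx":0,"ty":0.5,"tz":7,"ax":0,"ay":0.1,"az":0.4,"claw":7},{"tx":0,"ty":0.5,"tz":9,"ax":0,"ay":0.1,"az":0.5,"claw":7},{"tx":0,"ty":0.5,"tz":9.9,"ax":0,"ay":0.1,"az":0.5,"claw":7},{"tx":0,"ty":0.5,"tz":9.9,"ax":0,"ay":0.1,"az":0.5,"claw":7},{"tx":0,"ty":0.5,"tz":9.9,"ax":0,"ay":0.1,"az":0.5,"claw":7}]'
python3 - <<'E'
from h import *
C=np.array([.4634,.1834,0]); print(bot.get_state()['joint_positions'])
R=toolR(30,lx,ly); g=C+pz_*.082-lx*.005; t=tcp(g,R); print(t,delta(t,R))
p,d=bot.read_camera('wrist'); cv2.imwrite('pics/w13.png',p[:,:,::-1])
E
```

```text
time: 13.23
ee_pos: [0.4662, 0.185, 0.0685]
tool_rot: [-2.591, -0.382, 0.093]
ft_force: [0.3, -0.5, -0.3]
finger_gap: 0.0696
[-0.75122145  0.67749368  0.82054024  2.09770613 -1.14587329  1.1498929
  1.11141141]
[0.46208433 0.18770337 0.06554552] (array([-0.32, -0.18,  0.45]), array([-0.13, -0.51, -0.1 ]))
```

View pics/w13.png

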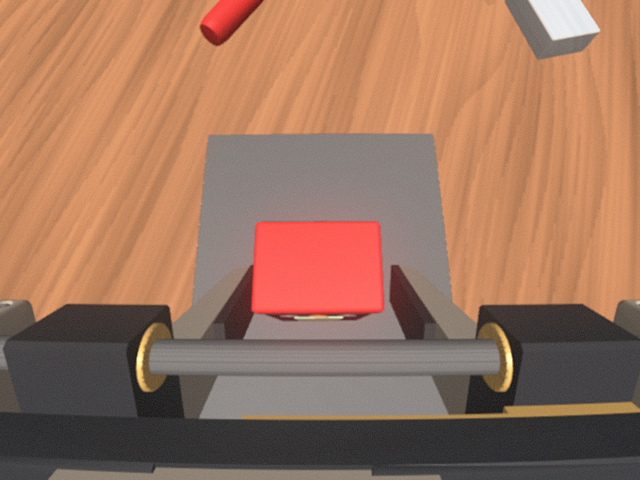

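The jaws sit about 3 mm off-centre (level 254–382, jaw centre 324), so I'll correct that before closing.

```bash
python3 -m inch '[{"tx":-0.3,"ty":-0.18,"tz":0.45,"ax":0,"ay":-0.4,"az":0,"claw":7},{"tx":-0.3,"ty":-0.18,"tz":0.45,"ax":0,"ay":-0.4,"az":0,"claw":7},{"tx":-0.3,"ty":-0.18,"tz":0.45,"ax":0,"ay":-0.4,"az":0,"claw":7}]'
python3 - <<'E'
from h import *
C=np.array([.4634,.1834,0])
R=toolR(30,lx,ly); g=C+pz_*.082-lx*.005; t=tcp(g,R); print(t,delta(t,R))
E
```

```text
time: 13.53
ee_pos: [0.4614, 0.188, 0.0648]
tool_rot: [-2.591, -0.383, 0.104]
ft_force: [-0.1, -0.1, 0.2]
finger_gap: 0.07
[0.46208433 0.18770337 0.06554552] (array([ 0.06,  0.01, -0.09]), array([-0.18, -0.07, -0.15]))
```

```bash
python3 -m inch '[{"tx":0,"ty":0,"tz":0,"ax":0,"ay":0,"az":0,"claw":6},{"tx":0,"ty":0,"tz":0,"ax":0,"ay":0,"az":0,"claw":5.3},{"tx":0,"ty":0,"tz":0,"ax":0,"ay":0,"az":0,"claw":5.0},{"tx":0,"ty":0,"tz":0,"ax":0,"ay":0,"az":0,"claw":4.5},{"tx":0,"ty":0,"tz":0,"ax":0,"ay":0,"az":0,"claw":3},{"tx":0,"ty":0,"tz":0,"ax":0,"ay":0,"az":0,"claw":3},{"tx":0,"ty":0,"tz":0,"ax":0,"ay":0,"az":0,"claw":3}]'
python3 - <<'E'
from h import *
s=bot.get_state(); p0=s['ee_pos'].copy() if hasattr(s['ee_pos'],'copy') else np.array(s['ee_pos']); R0=Ro.from_rotvec(s['tool_rot'])
p,d=bot.read_camera('wrist'); cv2.imwrite('pics/w14.png',p[:,:,::-1])
C=np.array([.4634,.1834,.08])
print(p0.tolist(),s['tool_rot'])
# rotate about level centre, end centre at plate centre z=.058+.02
for ph,z,fr in((0,.13,0),(15,.15,.2),(30,.16,.4),(45,.16,.6),(60,.16,.8),(75,.15,1),(90,.13,1),(90,.085,1),(90,.062,1)):
    Q=Ro.from_rotvec(ly*np.radians(ph)); c=C*[1,1,0]+fr*(PC-C)*[1,1,0]+pz_*z
    pp=c+Q.apply(p0-C); print(ph,z,pp.round(3),*delta(pp,Q*R0,p0,R0))
E
```

```text
time: 14.12
ee_pos: [0.4614, 0.188, 0.0644]
tool_rot: [-2.591, -0.383, 0.104]
ft_force: [0.7, -0.6, 0.7]
finger_gap: 0.05
[0.4613966256349408, 0.18795256207250488, 0.0643840795751408] [-2.59085749 -0.38310086  0.10409606]
0 0.13 [0.461 0.188 0.114] [-0.   -2.51 -4.32] [0. 0. 0.]
15 0.15 [0.463 0.184 0.134] [ 0.02 -3.12 -6.2 ] [-1.5e+01  4.0e-02 -1.0e-02]
30 0.16 [0.464 0.18  0.144] [ 0.05 -3.28 -7.3 ] [-30.     0.09  -0.03]
45 0.16 [0.466 0.176 0.145] [ 0.07 -3.01 -7.63] [-4.5e+01  1.3e-01 -4.0e-02]
60 0.16 [0.467 0.173 0.148] [ 0.1  -2.83 -8.02] [-60.     0.17  -0.06]
75 0.15 [0.468 0.171 0.141] [ 0.12 -2.26 -7.57] [-7.5e+01  2.1e-01 -7.0e-02]
90 0.13 [0.469 0.169 0.125] [ 0.12 -1.29 -6.27] [-9.0e+01  2.6e-01 -8.0e-02]
90 0.085 [0.469 0.169 0.08 ] [ 0.13  0.97 -2.38] [-9.0e+01  2.6e-01 -8.0e-02]
90 0.062 [0.469 0.169 0.057] [ 0.13  2.12 -0.39] [-9.0e+01  2.6e-01 -8.0e-02]
```

View pics/w14.png

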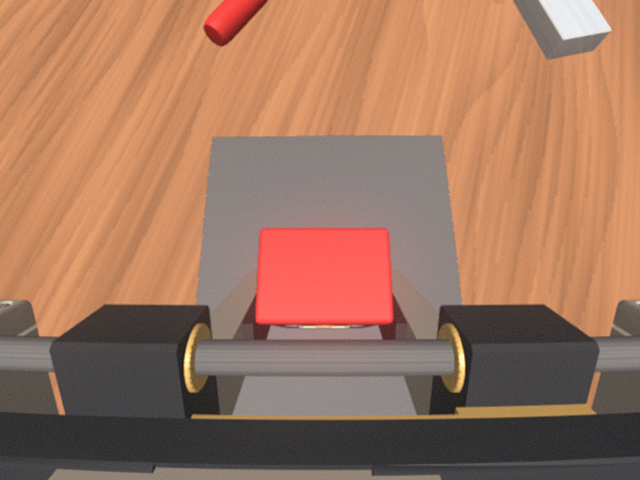

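Gripped square, with the red face centred at 258–391. Lifting and turning halfway.

```bash
python3 -m inch '[{"tx":0,"ty":-0.5,"tz":-0.87,"ax":0,"ay":0,"az":0,"claw":3},{"tx":0,"ty":-1.5,"tz":-2.6,"ax":0,"ay":0,"az":0,"claw":3},{"tx":0,"ty":-2.5,"tz":-4.3,"ax":0,"ay":0,"az":0,"claw":3},{"tx":0,"ty":-2.75,"tz":-5,"ax":-5,"ay":0,"az":0,"claw":3},{"tx":0,"ty":-2.95,"tz":-5.6,"ax":-10,"ay":0,"az":0,"claw":3},{"tx":0,"ty":-3.12,"tz":-6.2,"ax":-15,"ay":0,"az":0,"claw":3},{"tx":0,"ty":-3.2,"tz":-6.6,"ax":-20,"ay":0,"az":0,"claw":3},{"tx":0,"ty":-3.25,"tz":-7,"ax":-25,"ay":0,"az":0,"claw":3},{"tx":0,"ty":-3.28,"tz":-7.3,"ax":-30,"ay":0,"az":0,"claw":3},{"tx":0.1,"ty":-3.15,"tz":-7.5,"ax":-37.5,"ay":0,"az":0,"claw":3},{"tx":0.1,"ty":-3,"tz":-7.63,"ax":-45,"ay":0,"az":0,"claw":3},{"tx":0.1,"ty":-3,"tz":-7.63,"ax":-45,"ay":0,"az":0,"claw":3}]'
cat >> h.py <<'E'
p1=np.array([.4614,.1880,.0644]); R1=Ro.from_rotvec([-2.59086,-.3831,.1041]); C1=np.array([.4634,.1834,.08])
def V(ph,z,fr=1):
    Q=Ro.from_rotvec(ly*np.radians(ph)); c=C1*[1,1,0]+fr*(PC-C1)*[1,1,0]+pz_*z
    return c+Q.apply(p1-C1),Q*R1
E
python3 - <<'E'
from h import *
print(bot.get_state()['joint_positions'])
a=V(45,.16,.6); print(delta(*a))
for w in((52,.16,.7),(60,.16,.8),(67,.155,.9),(75,.15,1),(82,.14),(90,.13),(90,.085),(90,.065)): print(w,*delta(*V(*w),*a))
p,d=bot.read_camera('wrist'); cv2.imwrite('pics/w15.png',p[:,:,::-1])
p,d=bot.read_camera('scene'); cv2.imwrite('pics/s15.png',cv2.resize(p[80:280,200:450,::-1],None,fx=3,fy=3))
E
```

```text
time: 15.17
ee_pos: [0.4638, 0.1814, 0.1439]
tool_rot: [2.845, 0.436, 0.053]
ft_force: [-0.9, 0.9, -2.7]
finger_gap: 0.0497
[-1.54133625  0.70442954  1.29320947  2.05976386 -0.51581027  0.93202323
  0.30781073]
(array([ 0.03,  0.55, -0.01]), array([0.36, 0.16, 0.62]))
(52, 0.16, 0.7) [ 0.01  0.19 -0.06] [-7.    0.02 -0.01]
(60, 0.16, 0.8) [ 0.03  0.4  -0.15] [-1.5e+01  4.0e-02 -1.0e-02]
(67, 0.155, 0.9) [0.04 0.44 0.23] [-2.2e+01  6.0e-02 -2.0e-02]
(75, 0.15, 1) [0.05 0.49 0.57] [-30.     0.09  -0.03]
(82, 0.14) [0.05 0.37 1.4 ] [-3.7e+01  1.1e-01 -3.0e-02]
(90, 0.13) [0.05 0.25 2.18] [-4.5e+01  1.3e-01 -4.0e-02]
(90, 0.085) [ 0.04 -0.9   6.53] [-4.5e+01  1.3e-01 -4.0e-02]
(90, 0.065) [ 0.04 -1.42  8.46] [-4.5e+01  1.3e-01 -4.0e-02]
```

View pics/w15.png

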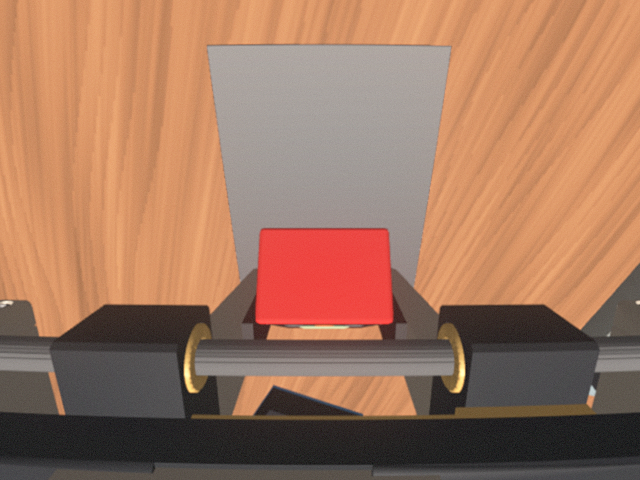

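View pics/s15.png

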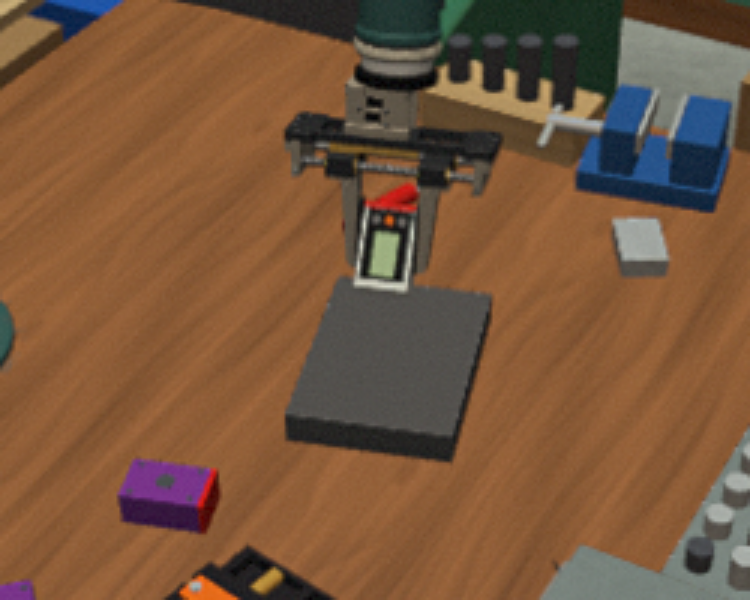

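No slip, since the red face is at the same wrist pixels. The display is now facing obliquely up at crop (388,240). Finishing the turn.

```bash
python3 -m inch '[{"tx":0,"ty":0.19,"tz":-0.06,"ax":-5,"ay":0,"az":0,"claw":3},{"tx":0,"ty":0.3,"tz":-0.1,"ax":-10,"ay":0,"az":0,"claw":3},{"tx":0,"ty":0.4,"tz":-0.15,"ax":-15,"ay":0,"az":0,"claw":3},{"tx":0,"ty":0.44,"tz":0.2,"ax":-20,"ay":0,"az":0,"claw":3},{"tx":0.05,"ty":0.46,"tz":0.4,"ax":-25,"ay":0,"az":0,"claw":3},{"tx":0.05,"ty":0.49,"tz":0.6,"ax":-30,"ay":0,"az":0,"claw":3},{"tx":0.05,"ty":0.37,"tz":1.4,"ax":-36,"ay":0,"az":0,"claw":3},{"tx":0.05,"ty":0.3,"tz":1.8,"ax":-41,"ay":0.1,"az":0,"claw":3},{"tx":0.05,"ty":0.25,"tz":2.2,"ax":-45,"ay":0.1,"az":0,"claw":3},{"tx":0.05,"ty":0.25,"tz":2.2,"ax":-45,"ay":0.1,"az":0,"claw":3},{"tx":0.05,"ty":0.25,"tz":2.2,"ax":-45,"ay":0.1,"az":0,"claw":3}]'
python3 - <<'E'
from h import *
print(bot.get_state()['joint_positions'])
for w in((90,.13),(90,.085),(90,.064)): print(w,*delta(*V(*w)))
p,d=bot.read_camera('scene'); cv2.imwrite('pics/s16.png',cv2.resize(p[80:280,200:450,::-1],None,fx=3,fy=3))
E
```

```text
time: 16.18
ee_pos: [0.4688, 0.1677, 0.1243]
tool_rot: [2.082, 0.307, 0.175]
ft_force: [0.7, -0.6, -2.7]
finger_gap: 0.0498
[-1.74706134  1.32895775  1.3261492   1.93663516 -0.29400618  1.0521578
 -0.07265445]
(90, 0.13) [ 0.01 -0.   -0.15] [-0.13  0.29  0.09]
(90, 0.085) [ 0.02 -3.89  2.12] [-0.13  0.29  0.09]
(90, 0.064) [ 0.02 -5.7   3.18] [-0.13  0.29  0.09]
```

View pics/s16.png

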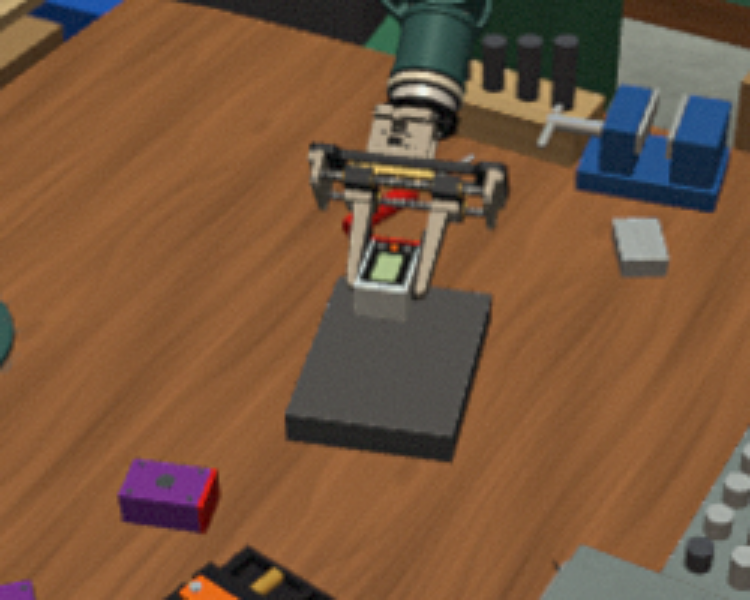

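```bash
python3 -m inch '[{"tx":0,"ty":-1.5,"tz":0.8,"ax":0,"ay":0.1,"az":0,"claw":3},{"tx":0,"ty":-3,"tz":1.6,"ax":0,"ay":0.3,"az":0,"claw":3},{"tx":0,"ty":-4.3,"tz":2.35,"ax":-0.1,"ay":0.3,"az":0,"claw":3},{"tx":0,"ty":-5.2,"tz":2.9,"ax":-0.1,"ay":0.3,"az":0,"claw":3},{"tx":0,"ty":-5.7,"tz":3.2,"ax":-0.1,"ay":0.3,"az":0,"claw":3},{"tx":0,"ty":-5.7,"tz":3.2,"ax":-0.1,"ay":0.3,"az":0,"claw":3},{"tx":0,"ty":-5.7,"tz":3.2,"ax":-0.1,"ay":0.3,"az":0,"claw":3}]'
python3 - <<'E'
from h import *
print(bot.get_state()['joint_positions'])
for w in((90,.064),(90,.058)): print(w,*delta(*V(*w)))
p,d=bot.read_camera('scene'); cv2.imwrite('pics/s17.png',cv2.resize(p[130:250,260:410,::-1],None,fx=5,fy=5))
E
```

```text
time: 16.82
ee_pos: [0.4684, 0.1697, 0.0594]
tool_rot: [2.077, 0.312, 0.184]
ft_force: [0.9, 0.4, -2.8]
finger_gap: 0.0498
[-1.73126837  1.4095505   1.23757531  1.92306767 -0.35950226  1.00418303
 -0.12651587]
(90, 0.064) [-0.01  0.    0.09] [ 0.14 -0.17  0.11]
(90, 0.058) [-0.01 -0.52  0.39] [ 0.14 -0.17  0.11]
```

View pics/s17.png

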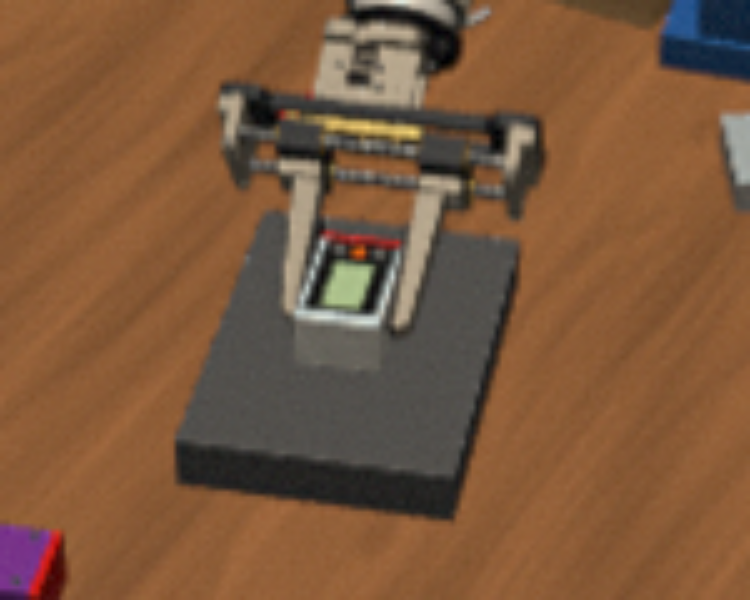

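Display up, hovering about 6 mm over the plate. Feeling down in 1 mm steps.

```bash
python3 -m inch '[{"tx":0,"ty":-0.09,"tz":0.05,"ax":0,"ay":0,"az":0,"claw":3},{"tx":0,"ty":-0.17,"tz":0.1,"ax":0,"ay":0,"az":0,"claw":3},{"tx":0,"ty":-0.26,"tz":0.15,"ax":0,"ay":0,"az":0,"claw":3},{"tx":0,"ty":-0.26,"tz":0.15,"ax":0,"ay":0,"az":0,"claw":3}]' | grep -E "pos|force"; python3 -m inch '[{"tx":0,"ty":-0.09,"tz":0.05,"ax":0,"ay":0,"az":0,"claw":3},{"tx":0,"ty":-0.09,"tz":0.05,"ax":0,"ay":0,"az":0,"claw":3},{"tx":0,"ty":-0.09,"tz":0.05,"ax":0,"ay":0,"az":0,"claw":3}]' | grep -E "pos|force"
```

```text
ee_pos: [0.4682, 0.17, 0.0563]
ft_force: [-0.5, 0.9, -3.2]
ee_pos: [0.4683, 0.1699, 0.0553]
ft_force: [-0.3, -0.7, -2.6]
```

```bash
python3 -m inch '[{"tx":0,"ty":-0.09,"tz":0.05,"ax":0,"ay":0,"az":0,"claw":3},{"tx":0,"ty":-0.09,"tz":0.05,"ax":0,"ay":0,"az":0,"claw":3},{"tx":0,"ty":-0.09,"tz":0.05,"ax":0,"ay":0,"az":0,"claw":3}]' | grep -E "pos|force"
```

```text
ee_pos: [0.4682, 0.1699, 0.0542]
ft_force: [0.5, -0.6, -4.3]
```

```bash
python3 -m inch '[{"tx":0,"ty":-0.09,"tz":0.05,"ax":0,"ay":0,"az":0,"claw":3},{"tx":0,"ty":-0.09,"tz":0.05,"ax":0,"ay":0,"az":0,"claw":3},{"tx":0,"ty":-0.09,"tz":0.05,"ax":0,"ay":0,"az":0,"claw":3}]' | grep -E "pos|force"
```

```text
ee_pos: [0.4683, 0.1699, 0.0537]
ft_force: [-1.1, 0.8, 1.4]
```

Contact at z = 0.0537, where 0.053 was predicted, with fz up from -4 to +1.4 N. Opening.

```bash
python3 -m inch '[{"tx":0,"ty":-0.03,"tz":0.02,"ax":0,"ay":0,"az":0,"claw":3},{"tx":0,"ty":-0.03,"tz":0.02,"ax":0,"ay":0,"az":0,"claw":4.9},{"tx":0,"ty":-0.03,"tz":0.02,"ax":0,"ay":0,"az":0,"claw":5.2},{"tx":0,"ty":-0.03,"tz":0.02,"ax":0,"ay":0,"az":0,"claw":5.8},{"tx":0,"ty":-0.03,"tz":0.02,"ax":0,"ay":0,"az":0,"claw":7},{"tx":0,"ty":-0.03,"tz":0.02,"ax":0,"ay":0,"az":0,"claw":7},{"tx":0,"ty":-0.03,"tz":0.02,"ax":0,"ay":0,"az":0,"claw":7}]'
python3 - <<'E'
from h import *
p,d=bot.read_camera('wrist'); cv2.imwrite('pics/w18.png',p[:,:,::-1])
E
```

```text
time: 18.53
ee_pos: [0.4683, 0.1698, 0.0528]
tool_rot: [2.077, 0.312, 0.184]
ft_force: [-1.1, 0.8, 0.0]
finger_gap: 0.0696
```

View pics/w18.png

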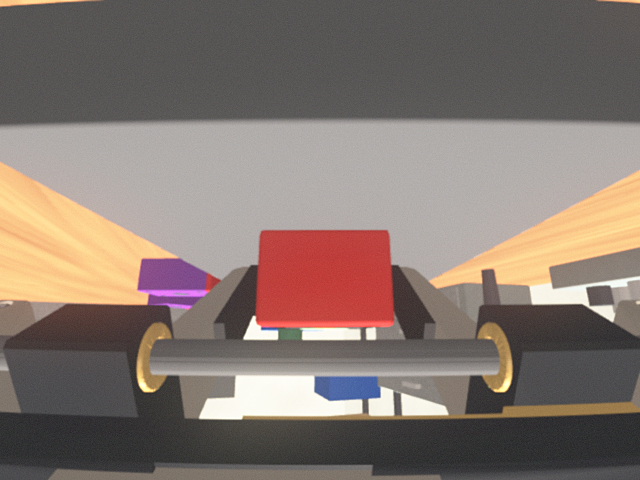

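The level is free, with the pads at 258/395 clear of the red end. Retreating.

```bash
python3 -m inch '[{"tx":0,"ty":0,"tz":-1,"ax":0,"ay":0,"az":0,"claw":7},{"tx":0,"ty":0,"tz":-3,"ax":0,"ay":0,"az":0,"claw":7},{"tx":0,"ty":0,"tz":-6,"ax":0,"ay":0,"az":0,"claw":7},{"tx":0,"ty":0,"tz":-9,"ax":0,"ay":0,"az":0,"claw":7},{"tx":0,"ty":3,"tz":-11,"ax":5,"ay":0,"az":0,"claw":7},{"tx":0,"ty":6,"tz":-12,"ax":10,"ay":0,"az":0,"claw":7},{"tx":0,"ty":9,"tz":-13,"ax":15,"ay":0,"az":0,"claw":7},{"tx":0,"ty":9,"tz":-13,"ax":15,"ay":0,"az":0,"claw":7},{"tx":0,"ty":9,"tz":-13,"ax":15,"ay":0,"az":0,"claw":7}]'
python3 - <<'E'
from h import *
for n in('scene','top'):
    M=bot.camera_model(n); p,d=bot.read_camera(n)
    c=p[110:260,240:420] if n=='scene' else p[200:320,160:320]
    cv2.imwrite(f'pics/{n}19.png',cv2.resize(c[:,:,::-1],None,fx=4,fy=4)); np.savez(f'pics/{n}19.npz',p=p,d=d)
M=bot.camera_model('top');d=np.load('pics/top19.npz')['d']
h,w=np.mgrid[225:290,200:270]; px=np.c_[w.ravel(),h.ravel()]; o,r=ray(M,px); P=o+r*d[h.ravel(),w.ravel()][:,None]
k=(P[:,2]>.062)&(P[:,2]<.09); Q=P[k]; c,s,rr=cv2.minAreaRect((Q[:,:2]*1000).astype(np.float32))
print(k.sum(),'z',np.median(Q[:,2]),'rect',c,s,rr, 'plate z',np.median(P[(P[:,2]<.05)][:,2]))
n=np.linalg.svd(Q-Q.mean(0),full_matrices=False)[2][2]; print('tilt',np.degrees(np.arccos(abs(n[2]))))
v=np.array([c[0]/1000,c[1]/1000,0])-PC*[1,1,0]; print('plate xy',v@lx,v@ly)
E
```

```text
time: 19.33
ee_pos: [0.4485, 0.234, 0.1983]
tool_rot: [2.342, 0.347, 0.151]
ft_force: [-1.3, 0.5, -0.7]
finger_gap: 0.0702
827 z 0.0775476084177622 rect (462.78607177734375, 186.00917053222656) (50.86589050292969, 80.87279510498047) 17.3250675201416 plate z 0.041166998411226396
tilt 1.5246056666601466
plate xy 0.0024224834517394753 0.0010516130971196809
```

View pics/scene19.png

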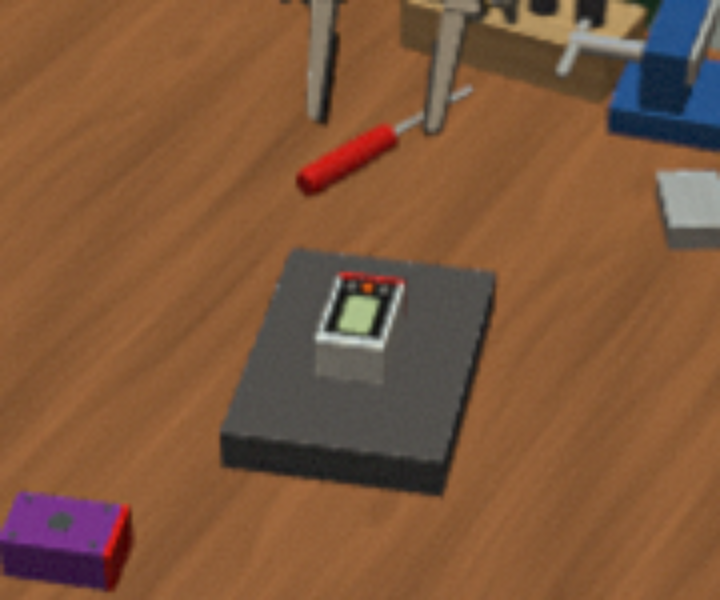

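View pics/top19.png

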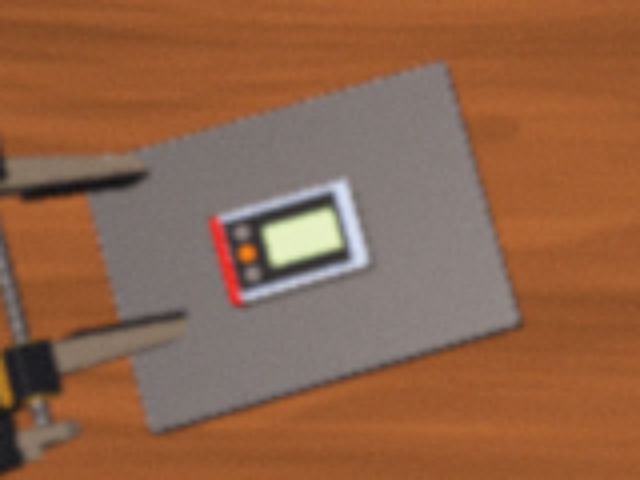

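The level lies flat with its display up, in the middle of the plate (top crop (292,243)) and aligned with it. The gripper is clear and the other things look undisturbed, so I'm handing in.

```bash
python3 -c "
from station import bot
s=bot.get_state();print(s['time'],s['joint_velocities'].max() if hasattr(s['joint_velocities'],'max') else s['joint_velocities']);print(bot.sign_off())"
```

```text
19.4333 0.040914926739369376
the job is handed in; nothing more can be done
None
```

The level is lying flat with its display up in the middle of the granite plate, and I handed the job in at 19.4 s of the 72 s allowed. The sign-off reports no verdict, so I'm going by my own checks.

I gripped it by its sides and raised the red end about 10° with the tail still under the keeper bar. I then drew it back while tilting further, lifted it out and stood it upright on the plate. From there I regripped it from the display side, turned it another 90°, felt for contact with the plate, released it and backed the gripper off.

**Last checks, from the camera depth and pictures before handing in:**
- **Position:** the centre is about 2 mm lengthwise and 1 mm across from the plate's centre.
- **Alignment:** the long axis is within about 1° of the plate's.
- **Height:** the top is 36 mm above the plate, which matches lying flat.
- **Forces:** the wrist force stayed under 10 N in every reading I took, including both set-downs.
- **Other things:** in the last views, which show only the plate area, nothing looked moved. I did not measure their positions.

**Small disagreements:**
- The plane fit to the depth gave 1.5° of tilt, which I put down to depth and calibration error of about 1–2 mm.
- My rough plate corners from the scene camera disagreed with the top camera by about 15 mm. I used the top camera's, which gave the right plate size and put the level where I expected it.

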